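Catch the falling cover of a radio unit and lower it shut

ROBOT

A 7-joint arm with a two-finger parallel gripper is mounted at the origin on the work surface. World frame = base frame: x ahead of the robot, y to its left, z up, the work surface at z = 0. Lengths are in mm, angles in degrees, forces in N, time in s.
With the tool pointing down it reaches from about 350 to 900 mm from the base axis. Payload 7.2 kg.
Tool frame: the origin (TCP) lies on the centre line of the jaws, within the pads' length; the fingertips stand 14 mm ahead of it and the grasp point (between the pads) lies 5 mm behind it; x points along the fingers, y is the direction in which the jaws open and shut, and the axes are right-handed (so a half turn about x gives the same grasp; the last joint's range is limited). The gripper opens to 88 mm and grips with 3 to 60 N. Pads are 20 mm wide; open, the fingers measure 115 mm over their backs; the gripper's body (75 mm by 178 mm) begins 61 mm behind the grasp point.
Start: joints at [71.207, 23.554, -0.728, 91.456, 0.321, 64.991, -4.71], TCP at [160.542, -604.032, 236.653] pointing down, gripper open.
Joint ranges: [-169.25, 169.25], [-16.82, 113.86], [-84.01, 82.57], [7.8, 145.47], [-59.2, 239.2], [7.22, 106.19], [-163.78, 163.78]. Speed limits (degrees/s): [136.94, 136.94, 172.46, 172.46, 180, 180, 180].

INTERFACE

Orientations are given as a 3x3 rotation matrix whose columns are the frame's x, y, z axes.
In Python, from cell import status, viewer, robot gives the robot as it stands.
- The arm moves only by the tool play_rows, never from a script. Its argument "motion" is one flat list of numbers, 7 for each row, row after row: the turn, a rotation vector about the tool's x, y, z in rad, then the shift along the tool's x, y, z in cm, then the opening, from 0 (shut) to 1 (fully open). A call has 1 to 20 rows; each row shifts and turns the commanded pose from where the row before left it, along the tool's axes as they then stand; what a row does not reach is not made up. A row lasts 1/8 s, in which the tool goes at most 62.5 mm and 10.7 degrees, less where a joint would pass 70% of its speed; a pose out of reach is approached as far as the arm can. A call is refused whole if a number of a shift passes 6.25 or a number of a turn 0.188, either way. A call with a gripper value outside its range is refused whole. The fingers move at their own pace and stop on an object; "grip_force" is the grip in N (left out, the last holds). Time passes only in rows, so rows that do not move let the fingers close. It gives the time, the measured TCP pose, the force and the opening at its end, in the units of the state.
- status.sense(): the state, without advancing time (a new reading comes with each control period).
- viewer.grab_frame(name): name is "scene" or "top" or "wrist"; returns the picture (400x640x3 uint8, red, green, blue); there is no depth.
- viewer.camera_model(name): a dict with "fx", "fy", "cx", "cy" (pixels), "T" (4x4, takes a point from camera to world coordinates); the wrist camera has in their place "mount" (4x4, takes a point from camera to tool coordinates, whose origin is the TCP and whose axes are the tool frame's). Camera axes: x right, y up, looking along -z (the intrinsics and any distortion apply to the point x, -y, -z); pixel columns grow to the right and rows downward; lengths in mm; the calibration is good to about 2 mm. The wrist camera is an equidistant fisheye: a pixel r from the principal point sees the ray r / f radians off the axis. A picture is of the moment at which its call begins: read the wrist's pose just before it. camera_model takes no time and is no camera call.
- robot.finish_job(): hands the job in, once; it reports no verdict.
The state is a dict: "time": time; "q": joint angles; "qvel": joint speeds; "joint_efforts": joint torques, N m; "tcp_pos": TCP position; "orientation": TCP orientation; "force": force on the tool from outside, world axes, zero at the start; "wrist_torque": the same for the moment, N m; "grip_width": finger opening in mm.
Only numpy, scipy, OpenCV 4.12 (cv2) and the standard library are available. Lean on these libraries where they do the work, as an engineer would, in place of code of your own. Each camera call takes 0.05 s, during which the arm holds its last target.

TASK

The cover of the open radio unit stands upright on its hinge. Push it over from behind with the fingers so that it starts to fall over the open case, catch it from underneath on the outside of a finger on its way down, and lower it gently until it is fully shut, without letting it drop onto the case. Do not grasp or force the cover, and leave the trimming screwdriver, the solder reel and the flux jar where they are.

Things in the scene. Friction and masses are not known exactly. Their poses are not given: they have to be found in the camera images.
- case: open-topped olive steel case of a radio unit, fixed to the bench: 140 mm deep (x), 180 mm wide (y), 100 mm high, 5 mm walls, a green circuit board inside. Origin: centre of its underside, on the bench. Its own -x side (its front, with vent slots) faces roughly to the robot's right (world -y, within 0.4 rad); the hinge runs along the opposite (+x) top edge, on the robot's left.
- cover (a joint): cover's hinge angle, rad: 0 = shut (level on the rim), about 1.57 = upright, 1.85 = stop, leaning back, away from the case. The worn hinge is stiff enough to hold the cover within about 0.2 rad of upright; pushed over to below about 1.25 it falls by itself over the case, its lip coming down on the front (robot's right), slowly at first, slowed by grease: from 1.1 it takes roughly 2 to 3.5 s to come down, and then lands too hard (0.5 to 0.8 rad/s). It does not spring or latch.
- cover_hinge (a point): point on the hinge axis at the middle of the case's width, 70 mm behind the case's centre (along case +x), 100.5 mm above the bench. The axis runs along the case's y.
- cover_panel: the cover, about 0.26 kg: flat olive plate 146 mm long from the hinge, 180 mm wide and 5 mm thick, with a yellow lip (100 mm wide, 5 mm thick, in the middle) that goes on to 178 mm from the hinge. When shut the lip sticks out 38 mm beyond the case's front face, 100 mm above the bench, with free space below. Origin on the hinge axis; its own -x runs along the plate to the lip, its z is the normal on the outer side (up when shut, to the robot's left when upright).
- lip_edge (a point): middle of the lip's free edge, on the plate's inner (lower when shut) face, 178 mm from the hinge axis.
- trimmer: screwdriver with a yellow handle, 160 mm long, lying on the bench beside the case, on the robot's side of it; leave alone.
- solder_reel: reel with blue flanges and wound with solder, 60 mm across and 42 mm high, standing flat on the bench beyond the case, origin at the centre of its underside; leave alone.
- flux_jar: amber jar with a white cap, 44 mm across, 55 mm high, on the bench beyond the case, origin at the centre of its underside; leave alone.
Things that resemble listed ones, but are neither listed nor needed, are in the scene too. Of the things like the case, leave any that is purple; of the rest the larger one is meant.

How it is judged:
By the outcome, as a careful person would: the job done as asked, in the order asked, and still so for the second after the job is handed in, with the robot touching nothing.
It also fails if it takes over 50 s, if anything falls off the work surface, if the arm or the gripper's body presses on something with over 40 N, if the wrist force passes 120 N, or if a joint passes its speed limit or range.

## Working session

There is one attempt and no reset: what is moved stays moved. The work goes in short steps, Python scripts to look and compute and a tool call to move; the robot and the scene stay as the last step left them, time stands still between calls to the robot, and variables do not carry over. Pictures are saved under pics/ and viewed, and the job is handed in when it is done.

Besides the shell and the picture viewer there is one more tool, called after ">>>" by a JSON object that holds its "api" and its "payload", one argument or row to a line. play_rows: Moves the arm, as the interface text tells. Its arguments: {"type":"object","properties":{"motion":{"type":"array"},"grip_force":{"type":"number"}},"required":["motion"]}

```bash
mkdir -p pics; ls
python3 - <<'E'
from cell import status, viewer, robot
import cv2,numpy as np
s=status.sense()
for k,v in s.items(): print(k,np.round(v,3).tolist())
for n in("scene","top","wrist"):
    print(n,{k:np.round(v,4).tolist() for k,v in viewer.camera_model(n).items()})
    cv2.imwrite(f"pics/a_{n}.png",viewer.grab_frame(n)[:,:,::-1])
E
```

```text
pics
time 0.0
q [71.207, 23.6, -0.728, 91.505, 0.319, 64.989, -4.708]
qvel [-0.047, 0.08, -0.019, -0.092, -0.087, 0.057, 0.036]
joint_efforts [0.0, -58.795, 0.642, -29.107, -0.054, 0.018, 0.0]
tcp_pos [160.393, -603.564, 235.808]
orientation [[-0.0, 0.257, -0.966], [0.002, -0.966, -0.257], [-1.0, -0.002, 0.0]]
force [-0.583, -0.18, 0.519]
wrist_torque [0.011, 0.047, -0.012]
grip_width 87.845
scene {'fx': 417.7344, 'fy': 417.7344, 'cx': 316.48, 'cy': 198.9769, 'T': [[0.844, -0.4084, 0.3478, 850.7782], [0.5362, 0.6257, -0.5665, -383.0166], [0.0138, 0.6646, 0.7471, 713.3704], [0.0, 0.0, 0.0, 1.0]]}
top {'fx': 474.6074, 'fy': 474.6074, 'cx': 318.1574, 'cy': 202.7503, 'T': [[-0.0062, 0.9968, -0.0797, 493.3593], [-0.9998, -0.0077, -0.0176, 71.2334], [-0.0181, 0.0795, 0.9967, 1030.5548], [0.0, 0.0, 0.0, 1.0]]}
wrist {'fx': 309.7069, 'fy': 309.7069, 'cx': 321.6932, 'cy': 203.1376, 'mount': [[-0.0, 0.3069, -0.9518, -147.8876], [1.0, -0.0002, -0.0001, -0.4913], [-0.0003, -0.9518, -0.3069, -84.4412], [0.0, 0.0, 0.0, 1.0]]}
```

View pics/a_scene.png

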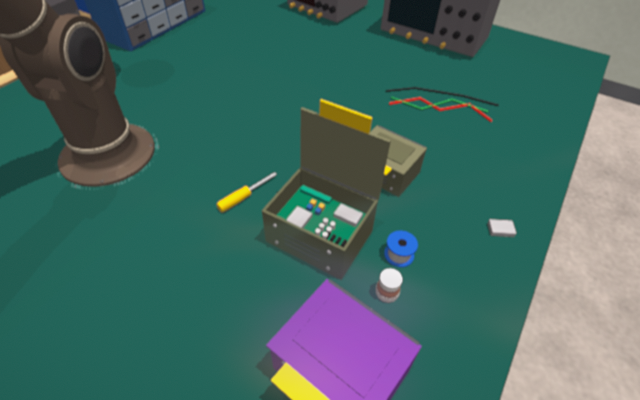

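View pics/a_top.png

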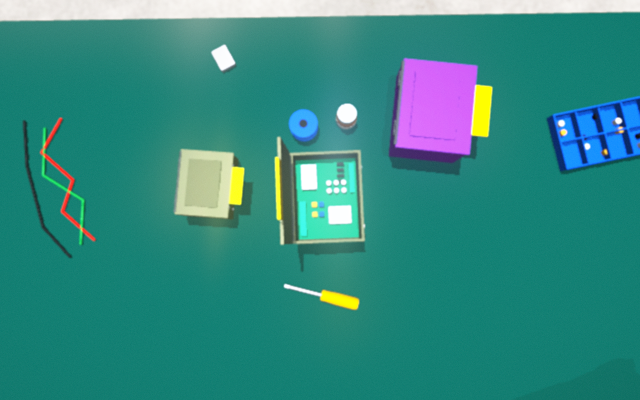

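View pics/a_wrist.png

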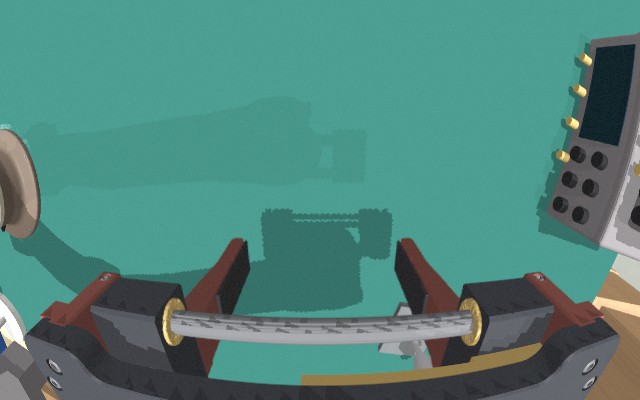

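Candidates for the case, in top-view pixels: the open olive case (325,198), a smaller shut olive case (208,183), and a purple case (437,108). The open olive one is the larger of the non-purple two, so I'll check it in a close crop.

```bash
cat > h.py <<'E'
import numpy as np,cv2
from cell import status, viewer, robot
def ray(cam,u,v):
    m=viewer.camera_model(cam); d=np.array([(u-m['cx'])/m['fx'],-(v-m['cy'])/m['fy'],-1.]); T=np.array(m['T'])
    return T[:3,3],T[:3,:3]@d
def onz(cam,u,v,z):
    o,d=ray(cam,u,v); return o+d*(z-o[2])/d[2]
def proj(cam,P):
    m=viewer.camera_model(cam); T=np.array(m['T']); p=(np.atleast_2d(P)-T[:3,3])@T[:3,:3]
    return np.c_[m['cx']-m['fx']*p[:,0]/p[:,2],m['cy']+m['fy']*p[:,1]/p[:,2]]
def tri(a,b):
    (o1,d1),(o2,d2)=ray(*a),ray(*b); d1/=np.linalg.norm(d1);d2/=np.linalg.norm(d2)
    A=np.c_[d1,-d2]; t=np.linalg.lstsq(A,o2-o1,rcond=None)[0]
    p,q=o1+d1*t[0],o2+d2*t[1]; return (p+q)/2,np.linalg.norm(p-q)
E
python3 - <<'E'
import cv2
a=cv2.imread('pics/a_top.png')[125:255,255:385]; cv2.imwrite('pics/b_top.png',cv2.resize(a,None,fx=4.5,fy=4.5,interpolation=cv2.INTER_CUBIC))
a=cv2.imread('pics/a_scene.png')[90:280,250:440]; cv2.imwrite('pics/b_scene.png',cv2.resize(a,None,fx=3,fy=3,interpolation=cv2.INTER_CUBIC))
E
```

```text
(no output)
```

View pics/b_top.png

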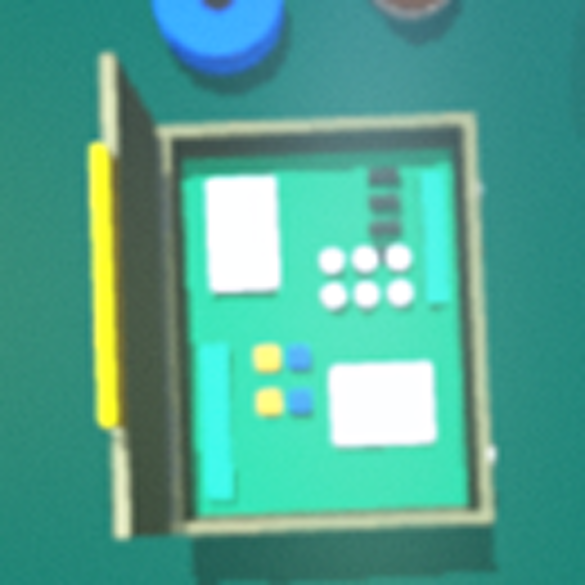

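View pics/b_scene.png

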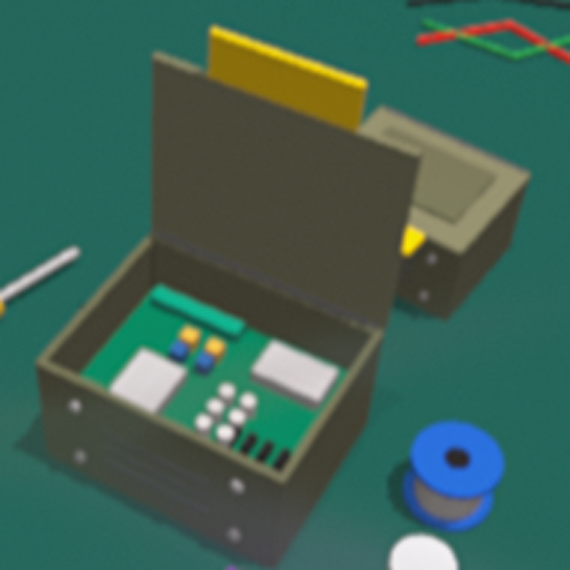

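The crops show the open olive case with its vent-slotted front on the right. The cover is upright on the left, and the lip's top edge runs from (98,143) to (110,428) in the top crop.

Run:
```python
from h import *
np.set_printoptions(precision=1,suppress=True)
T=lambda U,V:('top',(U+.5)/4.5-.5+255,(V+.5)/4.5-.5+125)
S=lambda U,V:('scene',(U+.5)/3-.5+250,(V+.5)/3-.5+90)
c={k:onz(*T(*p),100) for k,p in dict(ff=(476,114),fn=(494,522),bf=(160,128),bn=(178,530)).items()}
for k,v in c.items(): print(k,v)
s={k:onz(*S(*p),100) for k,p in dict(ff=(285,482),fn=(38,360),bf=(382,328),bn=(152,238)).items()}
for k,v in s.items(): print('s',k,v)
print('len',[np.linalg.norm(c[a]-c[b]) for a,b in(('ff','fn'),('bf','bn'),('ff','bf'),('fn','bn'))])
print('len',[np.linalg.norm(s[a]-s[b]) for a,b in(('ff','fn'),('bf','bn'),('ff','bf'),('fn','bn'))])
# lip edge corners, plate corners
for nm,t,q in (('lipfar',(98,143),(367,84)),('lipnear',(110,428),(210,28)),('platefar',(108,54),(420,155)),('platenear',(122,536),(153,54))):
    print(nm,tri(T(*t),S(*q)))
# others
for u,v,z,n in((303,124,42,'reel'),(347,114,55,'jar'),(340,300,12,'handle'),(285,287,5,'tip'),(358,305,12,'hend')): print(n,onz('top',u,v,z))
```

```text
ff [672.1   3.3 100. ]
fn [492.9  -2.1 100. ]
bf [667.2 142.6 100. ]
bn [490.3 135.1 100. ]
s ff [672.5   6.5 100. ]
s fn [493.    2.2 100. ]
s bf [665.2 147.3 100. ]
s bn [491.7 134.6 100. ]
len [np.float64(179.21738527034168), np.float64(177.0099643087831), np.float64(139.41778731008654), np.float64(137.20651626302424)]
len [np.float64(179.5432535361669), np.float64(173.8890534797652), np.float64(140.90707182405933), np.float64(132.4341487826879)]
lipfar (array([628.7, 151.1, 280. ]), np.float64(0.8668411952742179))
lipnear (array([527.2, 146.8, 280.7]), np.float64(1.0140777048533343))
platefar (array([667.7, 150.7, 246.8]), np.float64(0.21431504894643616))
platenear (array([488.5, 145.2, 247.7]), np.float64(0.6905350197506446))
reel [740.  119.7  42. ]
jar [757.1  26.9  55. ]
handle [367.9  44.2  12. ]
tip [395.  161.4   5. ]
hend [357.3   6.3  12. ]
```

The open olive case is the right one: its rim measures about 180 × 140 mm. The hinge is near (578,141,100.5), and the cover is about upright with its lip edge at z≈280. I'll start with a free-space move that also shows me the arm's kinematics.

>>> {"api": "play_rows", "payload": {
  "motion": [0,0,0,-1.6,-2.8,-3.2,0,0,0,0,-1.6,-2.8,-3.2,0,0,0,0,-1.6,-2.8,-3.2,0,0,0,0,-1.6,-2.8,-3.2,0,0,0,0,-1.6,-2.8,-3.2,0,0,0,0,-1.6,-2.8,-3.2,0,0,0,0,-1.6,-2.8,-3.2,0,0,0,0,-1.6,-2.8,-3.2,0,0,0.1,0,-1,-2.8,-3.2,0,0,0.15,0.15,0,-1,0,0],
  "grip_force": 5
}}

```text
time: 1.4
tcp_pos: [374.6, -275.8, 375.0]
orientation: [[0.26, 0.236, -0.936], [-0.068, -0.963, -0.262], [-0.963, 0.132, -0.235]]
force: [-0.6, 0.4, 0.3]
grip_width: 0.3
```

Run:
```python
from h import *
s=status.sense()
for k in('time','q','tcp_pos','orientation','grip_width'): print(k,np.round(s[k],4).tolist())
```

```text
time 1.4
q [49.2911, -5.9888, -13.4481, 109.603, -7.8834, 61.8168, -36.7082]
tcp_pos [374.583, -275.7518, 375.0108]
orientation [[0.2603, 0.2364, -0.9361], [-0.0681, -0.9627, -0.262], [-0.9631, 0.1319, -0.2345]]
grip_width 0.343
```

```bash
cat > kin.py <<'E'
import numpy as np,itertools
from scipy.spatial.transform import Rotation as Ro
from scipy.optimize import least_squares
def fk(q,sg,p):
    h,L1,L2,L3,o1,o7,a,b=p[:8]
    q=np.radians(q)*np.array(sg)
    R=Ro.from_euler('z',q[0]+o1);t=np.array([0,0,h])
    R=R*Ro.from_euler('y',q[1])*Ro.from_euler('z',q[2]); t=t+R.apply([a,0,L1])
    R=R*Ro.from_euler('y',q[3]); t=t+R.apply([-a,0,0]); R=R*Ro.from_euler('z',q[4]); t=t+R.apply([0,0,L2])
    R=R*Ro.from_euler('y',q[5]); t=t+R.apply([b,0,0]); R=R*Ro.from_euler('z',q[6]+o7); t=t+R.apply([0,0,L3])
    M=R.as_matrix(); return t,np.c_[M[:,2],M[:,1],-M[:,0]]
D=[([71.207,23.6,-.728,91.505,.319,64.989,-4.708],[160.393,-603.564,235.808],[[-0.0,0.257,-0.966],[0.002,-0.966,-0.257],[-1.0,-0.002,0.0]]),
([49.2911,-5.9888,-13.4481,109.603,-7.8834,61.8168,-36.7082],[374.583,-275.7518,375.0108],[[.2603,.2364,-.9361],[-.0681,-.9627,-.262],[-.9631,.1319,-.2345]])]
def fit(D):
    best=[]
    for s in itertools.product([1,-1],repeat=4):
        sg=[s[0],1,s[1],1,s[2],1,s[3]]
        def res(p):
            r=[]
            for q,t,R in D:
                T,M=fk(q,sg,p); r+=list((T-t)/1.)+list((M-np.array(R)).ravel()*300)
            r+=list(np.array(p[6:8])*0.05)
            return r
        for o7 in(0,1.57,3.14,-1.57):
          for o1 in(0,1.57,3.14,-1.57):
            z=least_squares(res,[340,400,400,250,o1,o7,0,0]); best.append((z.cost,sg,z.x))
    best.sort(key=lambda b:b[0]); return best
if __name__=='__main__':
    for b in fit(D)[:4]: print(round(b[0],2),b[1],np.round(b[2],3).tolist())
E
python3 kin.py
```

```text
38.87 [-1, 1, -1, 1, -1, 1, -1] [197.574, 489.213, 450.028, 226.098, -0.075, 1.497, 13.991, -2.78]
38.87 [-1, 1, -1, 1, -1, 1, -1] [197.574, 489.213, 450.028, 226.098, -0.075, 1.497, 13.991, -2.78]
38.87 [-1, 1, -1, 1, -1, 1, -1] [197.574, 489.213, 450.028, 226.098, -0.075, 1.497, 13.991, -2.78]
38.87 [-1, 1, -1, 1, -1, 1, -1] [197.574, 489.213, 450.028, 226.098, -0.075, 1.497, 13.991, -2.78]
```

```bash
cat > ik.py <<'E'
from kin import *
P=[197.574,489.213,450.028,226.098,-0.075,1.497,13.991,-2.78];SG=[-1,1,-1,1,-1,1,-1]
lo=np.array([-169.25,-16.82,-84.01,7.8,-59.2,7.22,-163.78]);hi=np.array([169.25,113.86,82.57,145.47,239.2,106.19,163.78])
def ik(q0,t,R,w=.02):
    f=lambda q:np.r_[(lambda T,M:np.r_[(T-t),(Ro.from_matrix(M.T@R).as_rotvec())*200])(*fk(q,SG,P)),w*(q-q0)]
    z=least_squares(f,np.clip(q0,lo+.1,hi-.1),bounds=(lo,hi)); r=f(z.x)[:6]; return z.x,np.abs(r).max()
E
python3 - <<'E'
from ik import *
np.set_printoptions(precision=1,suppress=True)
for q,t,R in D:
    T,M=fk(q,SG,P); print(T-t, np.degrees(Ro.from_matrix(M.T@np.array(R)).as_rotvec()))
Rt=np.c_[[1,.03,0],[.03,-1,0],[0,0,-1.]]
for t in([542,180,240],[542,160,240],[542,80,300],[542,-27,200],[542,-27,88],[440,-27,88]):
  for q5 in (0,90,180):
    for q1 in (-20,20):
      q,e=ik(np.array([q1,30,0,110,q5,60,0.]),np.array(t,float),Rt,.01)
      if e<3: print(t,q,round(e,1))
E
```

```text
[1.7 0.4 0.1] [-0.1  0.  -0. ]
[ 0.1  0.2 -0.1] [ 0.1  0.6 -1. ]
[542, 180, 240] [-42.   19.8  10.  138.2 151.4  68.7  93.2] 0.0
[542, 180, 240] [-24.8  19.8  -9.  138.2 151.2  71.7  99. ] 0.0
[542, 180, 240] [-43.1  19.9  11.2 138.2 151.4  68.5  92.8] 0.0
[542, 180, 240] [-25.   19.7  -8.8 138.2 151.2  71.7  98.9] 0.0
[542, 160, 240] [-40.   19.2  10.9 139.4 154.6  68.8  91.6] 0.0
[542, 160, 240] [-22.5  19.1  -8.4 139.4 154.2  71.5  97.5] 0.0
[542, 160, 240] [-41.4  19.3  12.5 139.4 154.6  68.6  91.1] 0.0
[542, 160, 240] [-23.   19.1  -7.8 139.4 154.2  71.4  97.3] 0.0
[542, 80, 300] [-24.1   7.7   7.2 141.1 167.2  59.3  91.4] 0.0
[542, 80, 300] [ -5.2   7.9 -12.8 141.1 166.3  59.9  94.5] 0.0
[542, 80, 300] [-26.3   7.8   9.5 141.1 167.3  59.2  91. ] 0.0
[542, 80, 300] [ -7.1   7.8 -10.7 141.1 166.4  59.8  94.2] 0.0
[542, -27, 200] [-26.4  27.2  31.1 144.2 187.8  79.8  70.6] 0.0
[542, -27, 200] [ -6.   24.    8.5 144.2 188.   78.5  80.7] 0.0
[542, -27, 200] [-25.6  26.9  30.2 144.2 187.8  79.8  71.1] 0.0
[542, -27, 200] [ -5.9  23.9   8.4 144.2 188.   78.5  80.7] 0.0
[542, -27, 88] [-44.   61.4  48.4 141.9 172.7  96.   43.6] 0.0
[542, -27, 88] [-28.9  50.6  32.2 141.9 179.   97.3  61.3] 0.0
[542, -27, 88] [-31.8  52.2  35.3 141.9 177.9  97.2  58.3] 0.0
[542, -27, 88] [-15.9  46.   18.5 141.9 183.1  97.1  73. ] 0.0
```

```bash
cat > plan.py <<'E'
from ik import *
np.set_printoptions(precision=1,suppress=True)
p=.12
Rt=np.c_[[1,.03,0],[.03,-1,0],[0,0,-1.]]; Rt/=np.linalg.norm(Rt,axis=0)
Rt=Rt@Ro.from_rotvec([0,-p,0]).as_matrix()
def rows(q0,q1,n):
    out=[];prev=fk(q0,SG,P)
    for i in range(1,n+1):
        T,M=fk(q0+(q1-q0)*i/n,SG,P)
        out.append(np.r_[Ro.from_matrix(prev[1].T@M).as_rotvec(),prev[1].T@(T-prev[0])/10]); prev=(T,M)
    return np.array(out)
E
python3 - <<'E'
from plan import *
print(Rt)
q0=np.array([49.2911,-5.9888,-13.4481,109.603,-7.8834,61.8168,-36.7082])
for t in([500,190,330],[542,190,330],[542,190,240],[542,-27,200],[542,-27,88]):
    q,e=ik(np.array([-20,10,0,130,160,60,90.]),np.array(t,float),Rt,.01); print(t,q,round(e,1))
q1,e=ik(np.array([-20,10,0,130,160,60,90.]),np.array([500,190,330.]),Rt,.01)
r=rows(q0,q1,22)
for i in range(0,23,2):
    T,M=fk(q0+(q1-q0)*i/22,SG,P); print(i,T,M[:,0].round(2))
print(np.abs(r[:,:3]).max(), np.linalg.norm(r[:,:3],axis=1).max(),np.abs(r[:,3:]).max()); np.save('r.npy',r)
E
```

```text
[[ 1.   0.  -0.1]
 [ 0.  -1.  -0. ]
 [-0.1  0.  -1. ]]
[500, 190, 330] [-29.1   0.8  -8.7 137.5 136.6  49.5 113.3] 0.0
[542, 190, 330] [-28.2   4.7  -6.1 133.2 140.4  47.8 111.7] 0.0
[542, 190, 240] [-29.7  16.1  -4.9 136.8 146.9  60.3 101.5] 0.0
[542, -27, 200] [ -5.2  19.2   7.5 143.7 189.   66.4  80.6] 0.0
[542, -27, 88] [ -4.9  39.4   7.1 142.6 187.1  85.5  81.5] 0.0
0 [ 374.7 -275.6  374.9] [ 0.2 -0.1 -1. ]
2 [ 371.7 -263.7  349.4] [ 0.1 -0.2 -1. ]
4 [ 374.2 -254.7  333.7] [ 0.  -0.3 -0.9]
6 [ 384.7 -245.1  326.4] [ 0.  -0.5 -0.9]
8 [ 403.6 -230.9  325.8] [ 0.1 -0.6 -0.8]
10 [ 429.8 -207.9  329.7] [ 0.2 -0.7 -0.7]
12 [ 460.1 -172.7  335.9] [ 0.3 -0.8 -0.5]
14 [ 490.  -123.2  342. ] [ 0.5 -0.8 -0.4]
16 [514.1 -59.2 346. ] [ 0.7 -0.7 -0.3]
18 [526.7  17.2 346. ] [ 0.9 -0.5 -0.2]
20 [523.1 102.2 341. ] [ 1.  -0.2 -0.1]
22 [500. 190. 330.] [ 1.   0.  -0.1]
0.24182402563040456 0.2592600870201058 3.954561166017284
```

Run:
```python
from plan import *
q0=np.array([49.2911,-5.9888,-13.4481,109.603,-7.8834,61.8168,-36.7082])
q1,e=ik(np.array([-20,10,0,130,160,60,90.]),np.array([500,190,330.]),Rt,.01)
r=rows(q0,q1,32); print(np.linalg.norm(r[:,:3],axis=1).max())
r[:,:3]=r[:,:3].round(3); r[:,3:]=r[:,3:].round(1)
for i in (0,16): print(', '.join(', '.join('%g'%x for x in row)+', 0' for row in r[i:i+16]))
```

```text
0.17825826691407085
-0.156, -0.059, 0.017, 0.9, -0.6, 0.2, 0, -0.158, -0.058, 0.015, 0.8, -0.6, 0.1, 0, -0.16, -0.058, 0.012, 0.7, -0.5, -0.1, 0, -0.162, -0.057, 0.011, 0.6, -0.4, -0.3, 0, -0.163, -0.057, 0.009, 0.4, -0.2, -0.4, 0, -0.164, -0.057, 0.007, 0.3, -0.1, -0.4, 0, -0.165, -0.058, 0.006, 0.2, 0.1, -0.5, 0, -0.166, -0.058, 0.004, 0.1, 0.3, -0.5, 0, -0.166, -0.059, 0.002, -0, 0.5, -0.4, 0, -0.166, -0.06, 0.001, -0.1, 0.6, -0.3, 0, -0.166, -0.061, -0.002, -0.3, 0.8, -0.2, 0, -0.166, -0.062, -0.004, -0.4, 0.9, -0.1, 0, -0.166, -0.064, -0.007, -0.5, 1, 0.1, 0, -0.165, -0.065, -0.01, -0.6, 1.1, 0.3, 0, -0.165, -0.066, -0.014, -0.7, 1.1, 0.5, 0, -0.164, -0.067, -0.019, -0.8, 1.1, 0.8, 0
-0.163, -0.068, -0.023, -0.8, 1, 1, 0, -0.162, -0.068, -0.028, -0.9, 0.9, 1.3, 0, -0.161, -0.067, -0.034, -1, 0.8, 1.5, 0, -0.16, -0.066, -0.039, -1.1, 0.6, 1.7, 0, -0.159, -0.065, -0.045, -1.1, 0.4, 1.9, 0, -0.158, -0.062, -0.052, -1.2, 0.1, 2, 0, -0.157, -0.059, -0.058, -1.2, -0.2, 2.1, 0, -0.156, -0.056, -0.064, -1.2, -0.5, 2.2, 0, -0.154, -0.051, -0.069, -1.2, -0.8, 2.2, 0, -0.153, -0.045, -0.075, -1.2, -1.1, 2.2, 0, -0.152, -0.039, -0.08, -1.3, -1.5, 2.1, 0, -0.151, -0.032, -0.084, -1.2, -1.8, 2, 0, -0.15, -0.025, -0.088, -1.2, -2.1, 1.8, 0, -0.149, -0.017, -0.091, -1.2, -2.4, 1.6, 0, -0.148, -0.008, -0.093, -1.2, -2.6, 1.3, 0, -0.148, 0.001, -0.095, -1.2, -2.8, 1, 0
```

>>> {"api": "play_rows", "payload": {
  "motion": [-0.156,-0.059,0.017,0.9,-0.6,0.2,0,-0.158,-0.058,0.015,0.8,-0.6,0.1,0,-0.16,-0.058,0.012,0.7,-0.5,-0.1,0,-0.162,-0.057,0.011,0.6,-0.4,-0.3,0,-0.163,-0.057,0.009,0.4,-0.2,-0.4,0,-0.164,-0.057,0.007,0.3,-0.1,-0.4,0,-0.165,-0.058,0.006,0.2,0.1,-0.5,0,-0.166,-0.058,0.004,0.1,0.3,-0.5,0,-0.166,-0.059,0.002,0,0.5,-0.4,0,-0.166,-0.06,0.001,-0.1,0.6,-0.3,0,-0.166,-0.061,-0.002,-0.3,0.8,-0.2,0,-0.166,-0.062,-0.004,-0.4,0.9,-0.1,0,-0.166,-0.064,-0.007,-0.5,1,0.1,0,-0.165,-0.065,-0.01,-0.6,1.1,0.3,0,-0.165,-0.066,-0.014,-0.7,1.1,0.5,0,-0.164,-0.067,-0.019,-0.8,1.1,0.8,0]
}}

```text
time: 3.4
tcp_pos: [442.5, -191.1, 333.8]
orientation: [[0.258, 0.335, 0.906], [-0.754, 0.657, -0.028], [-0.605, -0.676, 0.422]]
force: [0.2, -0.1, 0.6]
grip_width: 0.7
```

```bash
cat > st.py <<'E'
from h import *
s=status.sense()
for k in('time','q','tcp_pos','orientation','force'): print(k,np.round(s[k],4).tolist())
E
python3 st.py
```

```text
time 3.4
q [22.2713, 2.311, -40.9838, 125.6097, 60.3693, 69.1379, 26.3136]
tcp_pos [442.5125, -191.0561, 333.8164]
orientation [[0.2579, 0.335, 0.9062], [-0.7536, 0.6567, -0.0283], [-0.6046, -0.6757, 0.4218]]
force [0.1558, -0.1423, 0.5579]
```

Run:
```python
from plan import *
import ik
D.append(([22.2713,2.311,-40.9838,125.6097,60.3693,69.1379,26.3136],[442.5125,-191.0561,333.8164],[[.2579,.335,.9062],[-.7536,.6567,-.0283],[-.6046,-.6757,.4218]]))
for b in fit(D)[:1]: print(round(b[0],2),b[1],np.round(b[2],3).tolist())
for q,t,R in D:
    T,M=fk(q,SG,b[2]); print(T-t, np.degrees(Ro.from_matrix(M.T@np.array(R)).as_rotvec()))
```

```text
532.33 [-1, 1, -1, 1, -1, 1, -1] [262.609, 545.457, 353.473, 385.837, -0.071, -4.773, 9.216, -73.886]
[ 3.9  1.5 -4.6] [-0.6  0.  -0. ]
[12.5  9.7  2.4] [-0.4  0.6 -0.9]
[-4.5  3.1  2.2] [ 1.  -2.8  1.6]
```

```bash
cat > kin2.py <<'E'
from kin import *
D.append(([22.2713,2.311,-40.9838,125.6097,60.3693,69.1379,26.3136],[442.5125,-191.0561,333.8164],[[.2579,.335,.9062],[-.7536,.6567,-.0283],[-.6046,-.6757,.4218]]))
import sys
SG=np.array([-1,1,-1,1,-1,1,-1])
np.set_printoptions(precision=2,suppress=True)
def Rm(q,o):
    q=np.radians(q)*SG+o
    return (Ro.from_euler('ZYZYZYZ',q) if 0 else np.prod([Ro.from_euler('zyzyzyz'[i],q[i]) for i in range(7)])).as_matrix()
def tool(M): return np.c_[M[:,2],M[:,1],-M[:,0]]
for s in itertools.product([1,-1],repeat=3):
    SG=np.array([-1,1,s[0],1,s[1],1,s[2]])
    for free in ([0,6],[0,2,4,6],[0,1,2,3,4,5,6]):
      best=None
      for o7 in (1.5,-1.6,0,3.1):
        def res(x):
            o=np.zeros(7);o[free]=x
            return np.r_[np.concatenate([np.degrees(Ro.from_matrix(tool(Rm(q,o)).T@np.array(R)).as_rotvec()) for q,t,R in D]),x*.01]
        x0=np.zeros(len(free));x0[-1]=o7
        z=least_squares(res,x0)
        if best is None or z.cost<best.cost: best=z
      print(SG,free,round(best.cost,2),np.degrees(best.x))
E
python3 kin2.py
```

```text
[-1  1  1  1  1  1  1] [0, 6] 5738.88 [-45.67 111.36]
[-1  1  1  1  1  1  1] [0, 2, 4, 6] 4654.64 [ 38.38 -71.21  33.35 108.36]
[-1  1  1  1  1  1  1] [0, 1, 2, 3, 4, 5, 6] 2339.02 [   3.84  156.66   -8.85 -285.51   -5.05  137.31  116.44]
[-1  1  1  1  1  1 -1] [0, 6] 5603.93 [-149.84 -109.18]
[-1  1  1  1  1  1 -1] [0, 2, 4, 6] 5462.2 [-219.01   57.93  -11.89 -117.93]
[-1  1  1  1  1  1 -1] [0, 1, 2, 3, 4, 5, 6] 0.0 [  -0.03 -180.     -0.04   -0.     -0.    180.01   90.  ]
[-1  1  1  1 -1  1  1] [0, 6] 7669.27 [25.64 97.84]
[-1  1  1  1 -1  1  1] [0, 2, 4, 6] 7247.07 [-17.08  34.26 -23.04 102.13]
[-1  1  1  1 -1  1  1] [0, 1, 2, 3, 4, 5, 6] 2339.02 [   3.84  156.66   -8.85 -105.5     5.06  -42.7   116.45]
[-1  1  1  1 -1  1 -1] [0, 6] 1514.4 [ 54.71 111.33]
[-1  1  1  1 -1  1 -1] [0, 2, 4, 6] 1307.94 [ 13.76  40.16 -12.91 115.92]
[-1  1  1  1 -1  1 -1] [0, 1, 2, 3, 4, 5, 6] 0.0 [  -0.03 -180.     -0.04  180.      0.      0.01   90.  ]
[-1  1 -1  1  1  1  1] [0, 6] 8413.02 [120.01 209.31]
[-1  1 -1  1  1  1  1] [0, 2, 4, 6] 8329.98 [ 93.79  25.55  -7.85 210.35]
[-1  1 -1  1  1  1  1] [0, 1, 2, 3, 4, 5, 6] 2339.02 [   3.84  -23.34    8.85 -105.51   -5.05  137.31  116.44]
[-1  1 -1  1  1  1 -1] [0, 6] 1533.47 [ 151.16 -135.03]
[-1  1 -1  1  1  1 -1] [0, 2, 4, 6] 1408.91 [ 110.31   35.    -10.42 -137.5 ]
[-1  1 -1  1  1  1 -1] [0, 1, 2, 3, 4, 5, 6] 52.85 [ 80.93 -33.76  26.61 -46.37  16.55  81.73 206.47]
[-1  1 -1  1 -1  1  1] [0, 6] 3642.49 [-28.93  75.43]
[-1  1 -1  1 -1  1  1] [0, 2, 4, 6] 3615.57 [-17.04 -13.17  -2.2   75.77]
[-1  1 -1  1 -1  1  1] [0, 1, 2, 3, 4, 5, 6] 2339.02 [  3.84 -23.34   8.85  74.5    5.05 -42.69 116.45]
[-1  1 -1  1 -1  1 -1] [0, 6] 0.0 [ 0. 90.]
[-1  1 -1  1 -1  1 -1] [0, 2, 4, 6] 0.0 [-0.03  0.04  0.   90.  ]
[-1  1 -1  1 -1  1 -1] [0, 1, 2, 3, 4, 5, 6] 0.0 [-0.03  0.    0.04 -0.    0.    0.01 90.  ]
```

```bash
cat > ik.py <<'E'
from kin import *
import json,os
SG=np.array([-1,1,-1,1,-1,1,-1]);O=np.radians([0,0,0,0,0,0,90.])
if os.path.exists('D.json'): D=json.load(open('D.json'))
else:
    D.append(([22.2713,2.311,-40.9838,125.6097,60.3693,69.1379,26.3136],[442.5125,-191.0561,333.8164],[[.2579,.335,.9062],[-.7536,.6567,-.0283],[-.6046,-.6757,.4218]])); json.dump(D,open('D.json','w'))
def frames(q):
    a=np.radians(q)*SG+O; Rs=[];R=np.eye(3)
    for i in range(7): R=R@Ro.from_euler('zyzyzyz'[i],a[i]).as_matrix(); Rs.append(R)
    return Rs
# columns: h(z), z1-frame y; after q3: x,y,z(L1); after q4: x,y ; after q5: x,y,z ; after q6: x,y; after q7: z
def J(q):
    R=frames(q); c=[np.array([0,0,1.]),R[0][:,1],R[2][:,0],R[2][:,1],R[2][:,2],R[3][:,0],R[3][:,1],R[4][:,0],R[4][:,1],R[4][:,2],R[5][:,0],R[5][:,1],R[6][:,2]]
    return np.array(c).T
pr=np.array([300,0,0,0,430,0,0,0,0,400,0,0,250.])
w=np.array([.01,.03,.03,.03,.01,.03,.03,.03,.03,.01,.03,.03,.01])
A=np.vstack([J(q) for q,t,R in D]+[np.diag(w)]); b=np.r_[np.concatenate([np.array(t) for q,t,R in D]),w*pr]
V=np.linalg.lstsq(A,b,rcond=None)[0]
def fk(q,*_):
    M=frames(q)[6]; return J(q)@V,np.c_[M[:,2],M[:,1],-M[:,0]]
P=None
lo=np.array([-169.25,-16.82,-84.01,7.8,-59.2,7.22,-163.78]);hi=np.array([169.25,113.86,82.57,145.47,239.2,106.19,163.78])
def ik(q0,t,R,w=.02):
    q0=np.array(q0,float)
    f=lambda q:np.r_[(lambda T,M:np.r_[(T-t),(Ro.from_matrix(M.T@R).as_rotvec())*200])(*fk(q)),w*(q-q0)]
    z=least_squares(f,np.clip(q0,lo+.1,hi-.1),bounds=(lo,hi)); r=f(z.x)[:6]; return z.x,np.abs(r).max()
E
python3 - <<'E'
from plan import *
print(V,[fk(q)[0]-t for q,t,R in D])
q0=np.array(D[-1][0])
for t in([500,190,330],[542,190,330],[542,190,240],[542,-27,200],[542,-27,88]):
    q,e=ik([-20,10,-20,130,160,60,90.],np.array(t,float),Rt,.01); print(t,q,round(e,1))
q1,e=ik(q0+[-40,0,10,10,80,-10,80],np.array([500,190,330.]),Rt,.01); print(q1,e)
n=16
r=rows(q0,q1,n); print(np.linalg.norm(r[:,:3],axis=1).max())
for i in range(0,n+1,2):
    T,M=fk(q0+(q1-q0)*i/n); print(i,T,M[:,0].round(2))
r[:,:3]=r[:,:3].round(3); r[:,3:]=r[:,3:].round(1)
print(', '.join(', '.join('%g'%x for x in row)+', 0' for row in r))
E
```

```text
[286.5 -28.   -0.2  -9.9 534.7   3.4  -9.9   6.3  -0.3 454.9  -1.7  -0.3
 338.9] [array([ 0.,  0., -0.]), array([-0., -0.,  0.]), array([ 0.,  0., -0.])]
[500, 190, 330] [  9.   36.1 -84.  145.5 117.3 104.3 130. ] 10.0
[542, 190, 330] [  2.1  24.5 -61.2 145.5 126.6  87.5 120.2] 0.0
[542, 190, 240] [ -6.   43.9 -55.8 145.5 130.9 106.2 116.8] 7.1
[542, -27, 200] [ 78.   85.4 -72.2 145.5 198.9  55.8 163.8] 39.2
[542, -27, 88] [ 61.8  95.2 -51.7 145.5 213.2  86.7 163.8] 12.7
[  9.   36.1 -84.  145.5 117.3 104.3 130. ] 9.955158623238471
0.21484006176213835
0 [ 442.5 -191.   333.8] [ 0.3 -0.8 -0.6]
2 [ 457.9 -168.   323.1] [ 0.3 -0.8 -0.5]
4 [ 477.3 -137.1  315.9] [ 0.4 -0.8 -0.5]
6 [497.6 -97.  311.1] [ 0.6 -0.7 -0.4]
8 [515.4 -47.7 308.3] [ 0.7 -0.7 -0.3]
10 [527.2   9.4 308. ] [ 0.8 -0.5 -0.3]
12 [530.2  71.6 311.1] [ 0.9 -0.4 -0.2]
14 [522.7 135.2 319.1] [ 1.  -0.2 -0.2]
16 [504.6 195.7 332.9] [ 1.  -0.  -0.1]
-0.209, -0.04, -0.029, -0.3, 1.3, 0.4, 0, -0.205, -0.044, -0.032, -0.4, 1.3, 0.8, 0, -0.199, -0.047, -0.037, -0.6, 1.1, 1.2, 0, -0.194, -0.049, -0.042, -0.8, 0.8, 1.6, 0, -0.188, -0.05, -0.049, -0.9, 0.5, 1.9, 0, -0.181, -0.049, -0.056, -1, 0.1, 2.1, 0, -0.174, -0.047, -0.064, -1.1, -0.4, 2.2, 0, -0.166, -0.044, -0.071, -1.2, -0.8, 2.3, 0, -0.158, -0.038, -0.078, -1.3, -1.3, 2.2, 0, -0.15, -0.032, -0.084, -1.4, -1.7, 2, 0, -0.141, -0.024, -0.089, -1.4, -2.1, 1.8, 0, -0.132, -0.015, -0.093, -1.5, -2.4, 1.4, 0, -0.123, -0.005, -0.095, -1.5, -2.7, 1, 0, -0.114, 0.005, -0.095, -1.5, -2.8, 0.6, 0, -0.105, 0.016, -0.094, -1.5, -2.9, 0.2, 0, -0.097, 0.026, -0.091, -1.5, -2.9, -0.3, 0
```

>>> {"api": "play_rows", "payload": {
  "motion": [-0.163,-0.068,-0.023,-0.8,1,1,0,-0.162,-0.068,-0.028,-0.9,0.9,1.3,0,-0.161,-0.067,-0.034,-1,0.8,1.5,0,-0.16,-0.066,-0.039,-1.1,0.6,1.7,0,-0.159,-0.065,-0.045,-1.1,0.4,1.9,0]
}}

```text
time: 4.03
tcp_pos: [494.4, -109.5, 346.4]
orientation: [[0.563, -0.308, 0.767], [-0.725, 0.261, 0.637], [-0.396, -0.915, -0.076]]
force: [0.5, 0.5, 0.4]
grip_width: 0.7
```

```bash
cat > add.py <<'E'
from h import *
import json
s=status.sense(); print(s['time'],np.round(s['q'],1),np.round(s['tcp_pos'],1),np.round(s['force'],1)); print(np.round(s['orientation'],3))
D=json.load(open('D.json')); D.append([np.array(s[k]).tolist() for k in('q','tcp_pos','orientation')]); json.dump(D,open('D.json','w'))
from ik import *
np.set_printoptions(precision=1,suppress=True)
print(V); print([np.abs(fk(q)[0]-t).max() for q,t,R in D])
E
python3 add.py
```

```text
4.025 [ 13.3   6.4 -48.1 132.7  79.2  74.5  50. ] [ 494.4 -109.5  346.4] [0.5 0.5 0.4]
[[ 0.563 -0.308  0.767]
 [-0.725  0.261  0.637]
 [-0.396 -0.915 -0.076]]
[285.6 -28.   -0.2  -9.8 534.8   2.6  -9.8   3.3  -0.3 453.1  -1.8  -0.3
 342.2]
[np.float64(0.04867930952809729), np.float64(0.029202245791452697), np.float64(0.07725751086070431), np.float64(0.06498777392459942)]
```

```bash
cat > plan.py <<'E'
from ik import *
np.set_printoptions(precision=1,suppress=True)
def RT(yaw,pd,roll=0):
    a,d=np.radians([yaw+1.7,pd])
    x=np.array([np.cos(d)*np.cos(a),np.cos(d)*np.sin(a),-np.sin(d)]); y=np.array([np.sin(a),-np.cos(a),0]); R=np.c_[x,y,np.cross(x,y)]
    return R@Ro.from_rotvec([np.radians(roll),0,0]).as_matrix()
def rows(q0,q1,n):
    out=[];prev=fk(q0)
    for i in range(1,n+1):
        T,M=fk(q0+(q1-q0)*i/n)
        out.append(np.r_[Ro.from_matrix(prev[1].T@M).as_rotvec(),prev[1].T@(T-prev[0])/10]); prev=(T,M)
    return np.array(out)
E
python3 - <<'E'
from plan import *
q0=np.array(D[-1][0])
for roll in (0,90,-90,45):
  for yaw,pd in((0,35),(30,35),(30,25),(45,25),(45,15),(60,15)):
    print('roll',roll,yaw,pd)
    qa=q0
    for t in([542,165,255],[542,80,250],[542,-27,160],[542,-27,80]):
        q,e=ik(qa,np.array(t,float),RT(yaw,pd,roll),.005)
        if e>2: print('  ',t,'fail',round(e));continue
        qa=q; print('  ',t,q,'margin',np.minimum(q-lo,hi-q).min().round(1))
E
```

```text
roll 0 0 35
   [542, 165, 255] [  6.9   8.  -48.9 137.8 108.1  37.9 137.2] margin 7.7
   [542, 80, 250] [ 17.5   3.9 -43.2 142.1 129.2  27.6 125.3] margin 3.4
   [542, -27, 160] fail 3
   [542, -27, 80] fail 8
roll 0 30 35
   [542, 165, 255] [ 60.2  19.9 -80.2 137.1 173.2  13.9 119.5] margin 3.8
   [542, 80, 250] [ 76.4  26.5 -84.  136.5 201.8   8.2 103.9] margin 0.0
   [542, -27, 160] [ 78.4  42.6 -70.4 135.8 213.2   9.3 114.6] margin 2.0
   [542, -27, 80] [ 67.5  48.5 -55.2 137.1 210.8  20.7 124. ] margin 8.4
roll 0 30 25
   [542, 165, 255] [ 30.   13.5 -43.2 143.9 202.   37.4  89.1] margin 1.5
   [542, 80, 250] [ 43.1  14.8 -38.9 142.8 227.   39.8  77.1] margin 2.6
   [542, -27, 160] [ 61.2  35.4 -41.1 139.2 239.2  39.5  91.3] margin 0.0
   [542, -27, 80] [ 55.7  47.7 -33.9 138.9 232.8  44.8 107.1] margin 6.4
roll 0 45 25
   [542, 165, 255] [ 55.8  25.7 -61.9 136.3 239.2  28.6  76.5] margin 0.0
   [542, 80, 250] fail 7
   [542, -27, 160] fail 24
   [542, -27, 80] fail 16
roll 0 45 15
   [542, 165, 255] [ 28.3  24.  -26.4 141.  235.7  56.4  81.7] margin 3.5
   [542, 80, 250] [ 80.2
[... 3523 characters left out ...]
 75.7  38.7 -84.  141.6 185.8  21.8  84.4] margin 0.0
   [542, -27, 160] [ 83.5  57.1 -73.4 138.3 200.7  15.5  94.5] margin 7.2
   [542, -27, 80] [ 78.1  65.9 -62.8 137.9 204.6  22.5 101.2] margin 7.6
roll 45 45 25
   [542, 165, 255] [ 67.8  43.9 -84.  136.  197.8  12.1  80. ] margin 0.0
   [542, 80, 250] fail 7
   [542, -27, 160] fail 18
   [542, -27, 80] fail 12
roll 45 45 15
   [542, 165, 255] [ 33.6  25.2 -32.6 140.7 235.3  53.8  38.3] margin 3.9
   [542, 80, 250] [ 80.2  60.4 -82.6 135.4 239.2  10.7  57.7] margin 0.0
   [542, -27, 160] fail 18
   [542, -27, 80] fail 19
roll 45 60 15
   [542, 165, 255] fail 13
   [542, 80, 250] fail 32
   [542, -27, 160] fail 54
   [542, -27, 80] fail 57
```

Run:
```python
from plan import *
rng=np.random.default_rng(0)
q0=np.array(D[-1][0]); mid=(lo+hi)/2
pts=[[542,190,330],[542,165,245],[535,80,290],[542,20,220],[542,-27,160],[540,-27,70]]
for roll in (0,90):
  for yaw in(-20,0,20,40):
   for pd in (45,52,60,70):
    best=(-1,)
    for seed in range(4):
     qa=q0 if seed==0 else lo+(hi-lo)*rng.uniform(.2,.8,7); m=99;Q=[]
     for t in pts:
        q,e=ik(qa,np.array(t,float),RT(yaw,pd,roll),.05 if Q else .002)
        if e>3: m=-1;break
        qa=q; Q.append(q); m=min(m,np.minimum(q-lo,hi-q).min())
     if m>best[0]: best=(m,np.array(Q))
    if best[0]>3: print('roll',roll,'yaw',yaw,'pd',pd,'margin',round(best[0],1),best[1][[0,2,-1]].round().astype(int).tolist())
```

```text
roll 0 yaw 0 pd 70 margin 4.0 [[-6, 6, -26, 105, 15, 53, -127], [2, 3, -20, 114, 9, 44, -111], [3, 21, -7, 128, 15, 11, -105]]
roll 0 yaw 40 pd 70 margin 16.1 [[-16, 5, -4, 106, -9, 51, -64], [-7, 4, 0, 112, -15, 48, -46], [12, 24, -6, 122, -32, 23, -13]]
roll 90 yaw -20 pd 45 margin 3.7 [[19, 14, -74, 117, 67, 63, 74], [28, 3, -63, 127, 66, 41, 79], [27, 38, -53, 142, 122, 59, 37]]
roll 90 yaw -20 pd 52 margin 7.6 [[16, 10, -65, 113, 54, 58, 86], [25, 2, -56, 123, 50, 40, 96], [26, 32, -49, 138, 113, 44, 46]]
roll 90 yaw -20 pd 70 margin 4.9 [[-47, 6, 15, 105, 16, 57, 122], [-40, 3, 19, 114, 16, 49, 132], [-23, 22, 18, 128, 7, 12, 148]]
roll 90 yaw 40 pd 60 margin 6.6 [[16, 3, -33, 112, -17, 39, -145], [26, 4, -29, 117, -27, 39, -122], [41, 29, -35, 126, -34, 14, -94]]
```

Run:
```python
from plan import *
rng=np.random.default_rng(0)
q0=np.array(D[0][0]); mid=(lo+hi)/2
pts=[[622,190,330],[622,165,245],[630,80,290],[622,20,220],[622,-27,160],[624,-27,70]]
for roll in (0,180,90,-90):
  for yaw in(180,160,140,200,120):
   for pd in (35,45,50,55):
    best=(-1,)
    for seed in range(4):
     qa=q0 if seed==0 else lo+(hi-lo)*rng.uniform(.2,.8,7); m=99;Q=[]
     for t in pts:
        q,e=ik(qa,np.array(t,float),RT(yaw,pd,roll),.05 if Q else .002)
        if e>3: m=-1;break
        qa=q; Q.append(q); m=min(m,np.minimum(q-lo,hi-q).min())
     if m>best[0]: best=(m,np.array(Q))
    if best[0]>3: print('roll',roll,'yaw',yaw,'pd',pd,'margin',round(best[0],1),best[1][[0,2,-1]].round().astype(int).tolist())
```

```text
roll 0 yaw 140 pd 55 margin 5.1 [[10, 43, -38, 61, -5, 101, 28], [18, 45, -37, 63, -3, 101, 37], [25, 56, -33, 71, 5, 86, 48]]
roll 0 yaw 120 pd 35 margin 9.3 [[32, 58, -71, 67, -1, 90, 4], [38, 61, -69, 65, 1, 96, 10], [43, 75, -62, 66, 12, 93, 24]]
roll 0 yaw 120 pd 45 margin 12.8 [[30, 52, -68, 69, 2, 89, 3], [37, 55, -66, 68, 5, 93, 11], [42, 68, -60, 72, 15, 86, 23]]
roll 0 yaw 120 pd 50 margin 15.0 [[18, 40, -41, 70, -14, 89, 16], [26, 43, -39, 70, -11, 91, 24], [31, 56, -34, 76, -4, 79, 37]]
roll 0 yaw 120 pd 55 margin 17.2 [[17, 38, -40, 71, -11, 87, 15], [24, 40, -38, 72, -9, 89, 23], [31, 53, -34, 79, -2, 75, 36]]
roll 180 yaw 140 pd 55 margin 4.3 [[-2, 39, -12, 62, -19, 102, -142], [5, 41, -10, 64, -16, 102, -132], [12, 52, -9, 72, -12, 86, -119]]
roll 180 yaw 120 pd 35 margin 3.0 [[6, 41, -11, 70, -40, 99, -148], [13, 45, -9, 68, -36, 103, -141], [19, 60, -6, 68, -30, 95, -125]]
roll 180 yaw 120 pd 45 margin 8.4 [[3, 37, -9, 71, -34, 95, -150], [10, 40, -7, 70, -31, 98, -141], [17, 54, -5, 74, -27, 86, -126]]
roll 180 yaw 120 pd 50 margin 11.3 [[1, 35, -8, 72, -31, 93, -1
[... 698 characters left out ...]
, [38, 61, -48, 75, 8, 80, -61]]
roll 90 yaw 120 pd 55 margin 16.1 [[8, 34, -23, 72, -20, 89, -68], [15, 37, -21, 73, -18, 90, -59], [22, 50, -18, 79, -13, 76, -45]]
roll -90 yaw 140 pd 55 margin 4.9 [[13, 45, -44, 61, -2, 101, 115], [20, 46, -43, 63, 1, 101, 124], [27, 58, -38, 71, 9, 87, 135]]
roll -90 yaw 120 pd 35 margin 6.8 [[16, 44, -30, 69, -30, 95, 115], [23, 47, -28, 67, -26, 99, 122], [28, 62, -24, 67, -18, 92, 136]]
roll -90 yaw 120 pd 45 margin 10.6 [[10, 38, -22, 70, -28, 92, 115], [17, 41, -20, 70, -25, 96, 123], [23, 55, -17, 74, -18, 84, 138]]
roll -90 yaw 120 pd 50 margin 14.3 [[14, 38, -32, 71, -19, 89, 110], [21, 41, -30, 71, -16, 92, 118], [27, 54, -26, 76, -10, 79, 132]]
```

Run:
```python
from plan import *
rng=np.random.default_rng(0)
pts=[[500,-150,400],[583,150,340],[583,150,250],[583,60,330],[583,-10,260],[583,-40,180],[583,-50,80],[583,-110,80]]
for roll in (90,-90):
   for pd in (45,55,65):
    for s,qa in (('now',np.array(D[-1][0])),('d1',np.array(D[1][0])),('d0',np.array(D[0][0]))):
     m=99;Q=[]
     for t in pts:
        q,e=ik(qa,np.array(t,float),RT(90,pd,roll),.02 if Q else .002)
        if e>3: m=-1;break
        qa=q; Q.append(q); m=min(m,np.minimum(q-lo,hi-q).min())
     if m>0: print('roll',roll,'pd',pd,s,'margin',round(m,1));print(np.array(Q).round().astype(int).tolist())
print(RT(90,55,90),RT(90,55,-90))
```

```text
roll 90 pd 45 d1 margin 8.1
[[46, 24, -17, 83, -31, 98, -58], [24, 23, -26, 94, -38, 71, -74], [23, 28, -26, 99, -38, 62, -68], [30, 25, -23, 92, -36, 77, -68], [34, 31, -21, 92, -33, 75, -61], [35, 37, -20, 94, -32, 70, -55], [36, 45, -20, 95, -31, 63, -49], [39, 47, -18, 91, -29, 68, -48]]
roll 90 pd 45 d0 margin 8.0
[[45, 24, -17, 83, -32, 98, -57], [23, 23, -25, 94, -38, 71, -74], [23, 28, -25, 99, -38, 63, -68], [29, 25, -23, 92, -36, 77, -68], [33, 31, -21, 93, -34, 75, -60], [35, 37, -20, 94, -32, 71, -55], [35, 45, -19, 95, -32, 63, -49], [38, 47, -17, 91, -29, 68, -47]]
roll 90 pd 55 d1 margin 12.1
[[42, 20, -16, 84, -25, 94, -61], [19, 20, -25, 92, -28, 70, -83], [19, 25, -25, 98, -29, 60, -78], [25, 22, -23, 91, -28, 74, -75], [30, 27, -21, 93, -26, 72, -67], [32, 33, -20, 96, -25, 66, -61], [32, 41, -20, 98, -25, 57, -56], [36, 42, -18, 94, -23, 61, -54]]
roll 90 pd 55 d0 margin 12.1
[[42, 20, -16, 84, -25, 94, -61], [19, 20, -25, 92, -28, 70, -83], [19, 25, -25, 98, -29, 60, -78], [25, 22, -22, 91, -28, 74, -75], [30, 27, -21, 93, -26, 72, -67], [32, 33, -20, 96, -25, 66
[... 2579 characters left out ...]
 77], [59, 56, -66, 95, 28, 61, 82]]
roll -90 pd 65 d1 margin 17.7
[[64, 23, -54, 84, -6, 88, 104], [34, 26, -55, 89, -4, 69, 76], [33, 30, -53, 96, -1, 59, 77], [42, 27, -54, 89, -4, 72, 84], [46, 31, -52, 92, -1, 67, 91], [47, 37, -49, 96, 2, 61, 94], [45, 44, -46, 99, 6, 52, 95], [49, 45, -45, 96, 7, 55, 99]]
roll -90 pd 65 d0 margin 17.7
[[64, 23, -54, 84, -6, 88, 104], [34, 26, -55, 89, -4, 69, 76], [32, 30, -53, 96, -1, 59, 77], [42, 27, -54, 89, -4, 72, 84], [46, 31, -52, 92, -1, 67, 91], [47, 37, -49, 96, 2, 61, 94], [45, 44, -46, 99, 6, 52, 95], [49, 45, -45, 96, 7, 55, 99]]
[[-0.   0.  -1. ]
 [ 0.6 -0.8 -0. ]
 [-0.8 -0.6 -0. ]] [[-0.  -0.   1. ]
 [ 0.6  0.8  0. ]
 [-0.8  0.6 -0. ]]
```

Run:
```python
from plan import *
q0=np.array(D[-1][0]); R=RT(90,55,-90); print(R.round(3))
qd,e=ik([49,32,-60,89,-8,71,88],np.array([580,60,330.]),R,.02)
q1,e=ik(qd,np.array([575,100,390.]),R,.02); print(q1,e)
n=20
r=rows(q0,q1,n); print(np.linalg.norm(r[:,:3],axis=1).max(),np.abs(q1-q0)/n)
for i in range(0,n+1,2):
    T,M=fk(q0+(q1-q0)*i/n); print(i,T,M[:,0].round(2))
r[:,:3]=r[:,:3].round(2); r[:,3:]=r[:,3:].round(1)
print(', '.join(', '.join('%g'%x for x in row)+', 0' for row in r))
```

```text
[[-0.  -0.   1. ]
 [ 0.6  0.8  0. ]
 [-0.8  0.6 -0. ]]
[ 47.6  27.8 -62.1  86.6 -10.6  74.1  83.9] 0.0007141928622251944
0.10512739412399129 [1.7 1.1 0.7 2.3 4.5 0.  1.7]
0 [ 494.4 -109.5  346.3] [ 0.6 -0.7 -0.4]
2 [ 483.9 -114.9  319.4] [ 0.4 -0.7 -0.5]
4 [ 473.5 -109.8  294.1] [ 0.3 -0.7 -0.6]
6 [465.2 -94.7 272.6] [ 0.2 -0.6 -0.8]
8 [461.1 -70.9 257.4] [ 0.1 -0.5 -0.9]
10 [462.8 -40.5 250.4] [-0.  -0.4 -0.9]
12 [471.6  -6.2 253.8] [-0.1 -0.2 -1. ]
14 [487.9  28.7 268.8] [-0.1  0.  -1. ]
16 [511.4  60.5 296.4] [-0.1  0.2 -1. ]
18 [541.1  85.5 337. ] [-0.1  0.4 -0.9]
20 [575. 100. 390.] [-0.   0.6 -0.8]
0.03, 0.05, 0.07, 0.5, 1.3, -0.5, 0, 0.03, 0.05, 0.08, 0.4, 1.3, -0.4, 0, 0.03, 0.05, 0.08, 0.4, 1.3, -0.3, 0, 0.03, 0.04, 0.08, 0.3, 1.4, -0.2, 0, 0.03, 0.04, 0.08, 0.1, 1.4, -0, 0, 0.03, 0.03, 0.09, 0, 1.4, 0.1, 0, 0.03, 0.03, 0.09, -0.1, 1.4, 0.2, 0, 0.03, 0.02, 0.09, -0.2, 1.4, 0.4, 0, 0.03, 0.02, 0.09, -0.3, 1.4, 0.5, 0, 0.03, 0.01, 0.09, -0.5, 1.4, 0.6, 0, 0.02, 0.01, 0.1, -0.6, 1.4, 0.7, 0, 0.02, 0, 0.1, -0.8, 1.4, 0.9, 0, 0.02, -0, 0.1, -1, 1.4, 1, 0, 0.02, -0.01, 0.1, -1.1, 1.5, 1.1, 0, 0.02, -0.01, 0.1, -1.3, 1.5, 1.2, 0, 0.02, -0.02, 0.1, -1.5, 1.5, 1.3, 0, 0.01, -0.02, 0.1, -1.7, 1.6, 1.4, 0, 0.01, -0.02, 0.1, -1.9, 1.6, 1.5, 0, 0.01, -0.03, 0.1, -2.1, 1.7, 1.6, 0, 0.01, -0.03, 0.1, -2.2, 1.8, 1.7, 0
```

```bash
cat >> plan.py <<'E'
def cart(q0,T0,M0,T1,M1,n,seed=None,show=True):
    """straight line + slerp; returns rows, prints margin along with ik"""
    w=Ro.from_matrix(M0.T@M1).as_rotvec(); out=[];q=np.array(q0,float);mm=[]
    for i in range(1,n+1):
        Mp=M0@Ro.from_rotvec(w*(i-1)/n).as_matrix(); M=M0@Ro.from_rotvec(w*i/n).as_matrix()
        out.append(np.r_[w/n,Mp.T@(T1-T0)/n/10])
        qn,e=ik(q,T0+(T1-T0)*i/n,M,.05); mm.append((np.minimum(qn-lo,hi-qn).min(),np.abs(qn-q).max(),e)); q=qn
    mm=np.array(mm); 
    if show: print('margin',mm[:,0].min().round(1),'maxstep',mm[:,1].max().round(1),'err',mm[:,2].max().round(1),'qend',q)
    return np.array(out)
def fmt(r,g=0):
    r=r.copy(); r[:,:3]=r[:,:3].round(3); r[:,3:]=r[:,3:].round(2)
    print(', '.join(', '.join('%g'%(x+0) for x in row)+', %g'%g for row in r))
E
python3 - <<'E'
from plan import *
q0,T0,M0=[np.array(a) for a in D[-1]]
r=cart(q0,T0,M0,np.array([575,80,400.]),RT(90,55,-90),16); print(np.linalg.norm(r[0,:3])); fmt(r)
E
```

```text
margin 17.2 maxstep 7.9 err 0.0 qend [ 38.9  22.  -44.1  85.8 -20.3  78.   93. ]
0.11786481583325181
0.047, 0.008, 0.108, -0.71, -0.15, 1.12, 0, 0.047, 0.008, 0.108, -0.73, -0.02, 1.11, 0, 0.047, 0.008, 0.108, -0.73, 0.11, 1.11, 0, 0.047, 0.008, 0.108, -0.72, 0.24, 1.09, 0, 0.047, 0.008, 0.108, -0.7, 0.37, 1.07, 0, 0.047, 0.008, 0.108, -0.66, 0.49, 1.05, 0, 0.047, 0.008, 0.108, -0.61, 0.61, 1.02, 0, 0.047, 0.008, 0.108, -0.54, 0.71, 0.98, 0, 0.047, 0.008, 0.108, -0.47, 0.81, 0.94, 0, 0.047, 0.008, 0.108, -0.38, 0.9, 0.9, 0, 0.047, 0.008, 0.108, -0.29, 0.98, 0.85, 0, 0.047, 0.008, 0.108, -0.19, 1.05, 0.8, 0, 0.047, 0.008, 0.108, -0.08, 1.1, 0.75, 0, 0.047, 0.008, 0.108, 0.04, 1.13, 0.7, 0, 0.047, 0.008, 0.108, 0.16, 1.15, 0.64, 0, 0.047, 0.008, 0.108, 0.28, 1.16, 0.59, 0
```

>>> {"api": "play_rows", "payload": {
  "motion": [0.047,0.008,0.108,-0.71,-0.15,1.12,0,0.047,0.008,0.108,-0.73,-0.02,1.11,0,0.047,0.008,0.108,-0.73,0.11,1.11,0,0.047,0.008,0.108,-0.72,0.24,1.09,0,0.047,0.008,0.108,-0.7,0.37,1.07,0,0.047,0.008,0.108,-0.66,0.49,1.05,0,0.047,0.008,0.108,-0.61,0.61,1.02,0,0.047,0.008,0.108,-0.54,0.71,0.98,0,0.047,0.008,0.108,-0.47,0.81,0.94,0,0.047,0.008,0.108,-0.38,0.9,0.9,0,0.047,0.008,0.108,-0.29,0.98,0.85,0,0.047,0.008,0.108,-0.19,1.05,0.8,0,0.047,0.008,0.108,-0.08,1.1,0.75,0,0.047,0.008,0.108,0.04,1.13,0.7,0,0.047,0.008,0.108,0.16,1.15,0.64,0,0.047,0.008,0.108,0.28,1.16,0.59,0]
}}

```text
time: 6.02
tcp_pos: [575.8, 78.8, 400.7]
orientation: [[-0.016, -0.018, 1.0], [0.581, 0.814, 0.024], [-0.814, 0.581, -0.002]]
force: [0.5, 1.1, -0.5]
grip_width: 0.4
```

```bash
python3 add.py
python3 - <<'E'
from h import *
for n in("scene","top"): cv2.imwrite(f"pics/c_{n}.png",viewer.grab_frame(n)[:,:,::-1])
E
```

```text
6.025 [ 38.2  22.1 -42.9  85.6 -21.1  78.1  93.3] [575.8  78.8 400.7] [ 0.5  1.1 -0.5]
[[-0.016 -0.018  1.   ]
 [ 0.581  0.814  0.024]
 [-0.814  0.581 -0.002]]
[284.1 -29.2   0.1  -9.4 533.5  -0.   -9.4   0.3  -0.2 452.5  -0.1  -0.2
 344.8]
[np.float64(0.033882947025745125), np.float64(0.02581260849052569), np.float64(0.0035615080951174605), np.float64(0.015223225216971059), np.float64(0.015826354993592417)]
```

View pics/c_scene.png

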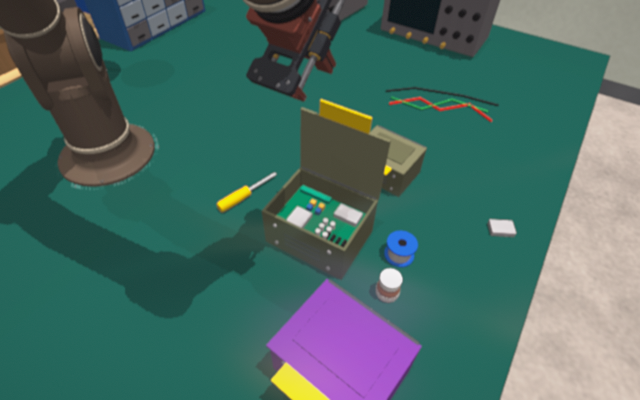

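View pics/c_top.png

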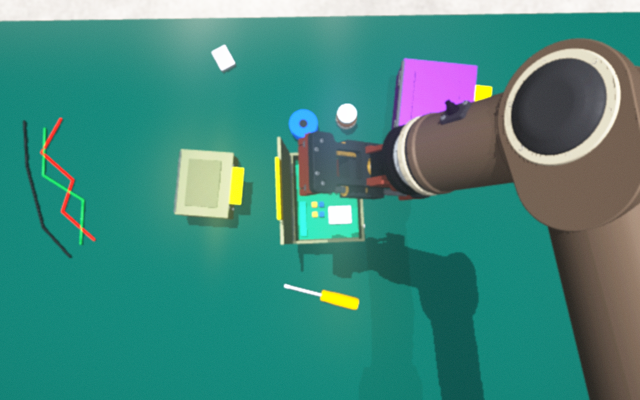

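Run:
```python
from h import *
np.set_printoptions(precision=1,suppress=True)
img=cv2.imread('pics/a_top.png'); im2=cv2.imread('pics/a_scene.png')
for n,i in(('top',img),('scene',im2)):
    hsv=cv2.cvtColor(i,cv2.COLOR_BGR2HSV); m=cv2.inRange(hsv,(135,90,60),(165,255,255))
    c=max(cv2.findContours(m,0,2)[0],key=cv2.contourArea); print(n,cv2.approxPolyDP(c,6,True)[:,0].tolist())
print(tri(('top',403,58),('scene',420,347)),tri(('top',477,64),('scene',360,400)),tri(('top',393,150),('scene',330,283)),tri(('top',470,158),('scene',268,347)))
for z in (60,100,150): print(z,[onz('top',*p,z)[:2] for p in((403,60),(477,65),(393,150),(470,158))])
```

```text
top [[405, 59], [395, 147], [469, 153], [476, 67]]
scene [[326, 280], [267, 346], [330, 399], [389, 399], [420, 346]]
(array([855.7, -84.7, 103.5]), np.float64(2.5943295604036867)) (array([ 819.8, -214.3,  158.6]), np.float64(4.829958955691705)) (array([677.6, -60.3,  87.6]), np.float64(9.405771716348328)) (array([ 658.3, -209.5,   97.7]), np.float64(10.507882616625626))
60 [array([869.6, -91.3]), array([ 856.8, -245.1]), array([679. , -66.8]), array([ 660.8, -224.4])]
100 [array([854.1, -84.6]), array([ 841.9, -232. ]), array([671.3, -61.2]), array([ 653.9, -212.2])]
150 [array([834.7, -76.2]), array([ 823.1, -215.7]), array([661.8, -54. ]), array([ 645.3, -196.9])]
```

The model now predicts the tool pose within 0.05 mm. The picture shows the gripper above the case with the cover still upright (lip at (345,115) in the scene view) and nothing else disturbed. Next I bring the finger in behind the lip from above.

>>> {"api": "play_rows", "payload": {
  "motion": [0,0,0,2.4,0.5,0,0,0,0,0,2.4,0.5,0,0,0,0,0,2.4,0.5,0,0,0,0,0,2.3,0.5,0,0,0,0,0,1.7,-0.1,0,0,0,0,0,1.7,-0.1,0,0,0,0,0,1.7,-0.2,0,0,0,0,0,1.5,-0.1,0,0,0,0,0,0,0,0,0]
}}

```text
time: 7.25
tcp_pos: [572.1, 184.6, 276.9]
orientation: [[-0.018, -0.02, 1.0], [0.578, 0.815, 0.027], [-0.816, 0.578, -0.003]]
force: [0.1, 0.3, 0.1]
grip_width: 0.4
```

```bash
cat > look.py <<'E'
import sys
from h import *
n=sys.argv[1]
s=status.sense(); print(s['time'],np.round(s['tcp_pos'],1),np.round(s['force'],1))
ims=[]
for c,(u,v) in (("scene",(240,60)),("top",(225,90))):
    f=viewer.grab_frame(c)[:,:,::-1]; cv2.imwrite(f'pics/{n}_{c}_raw.png',f)
    ims.append(cv2.resize(f[v:v+200,u:u+200],None,fx=2,fy=2,interpolation=cv2.INTER_CUBIC))
cv2.imwrite(f'pics/{n}.png',np.hstack(ims))
E
python3 look.py d
```

```text
7.25 [572.1 184.6 276.9] [0.1 0.3 0.1]
```

View pics/d.png

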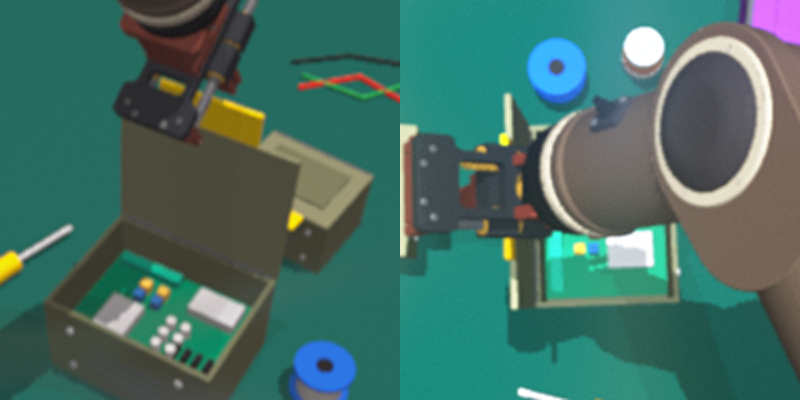

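Run:
```python
from h import *
s=status.sense();T=np.array(s['tcp_pos']);R=np.array(s['orientation'])
for n,p in dict(tip=(14,0,0),base=(-66,0,0),lowc=(-66,-89,0),lowcL=(-66,-89,-37),lowcR=(-66,-89,37),upc=(-66,89,0),upcR=(-66,89,37),upcL=(-66,89,-37)).items():
    P=T+R@np.array(p,float); a=proj('scene',P)[0];b=proj('top',P)[0]
    print(n,P.round(),((a-[240,60])*2).round(),((b-[225,90])*2+[400,0]).round())
```

```text
tip [573. 192. 267.] [228.  83.] [454. 204.]
base [574. 146. 332.] [208.  44.] [502. 193.]
lowc [576.  73. 280.] [161. 142.] [600. 197.]
lowcL [539.  72. 280.] [123. 127.] [602. 244.]
lowcR [613.  74. 280.] [201. 158.] [599. 151.]
upc [572. 218. 383.] [254. -53.] [389. 188.]
upcR [609. 219. 383.] [295. -41.] [388. 135.]
upcL [535. 217. 383.] [214. -64.] [390. 241.]
```

>>> {"api": "play_rows", "payload": {
  "motion": [0,0,0,-0.3,-0.6,0,0,0,0,0,-0.3,-0.6,0,0,0,0,0,-0.3,-0.6,0,0,0,0,0,-0.3,-0.6,0,0,0,0,0,-0.3,-0.7,0,0,0,0,0,-0.3,-0.7,0,0,0,0,0,-0.2,-0.6,0,0,0,0,0,-0.2,-0.6,0,0]
}}

```text
time: 8.35
tcp_pos: [574.1, 130.0, 266.8]
orientation: [[-0.016, -0.02, 1.0], [0.578, 0.816, 0.025], [-0.816, 0.578, -0.001]]
force: [-0.1, -0.0, 0.9]
grip_width: 0.3
```

```bash
python3 look.py e
```

```text
8.35 [574.1 130.  266.8] [-0.1 -0.   0.9]
```

View pics/e.png

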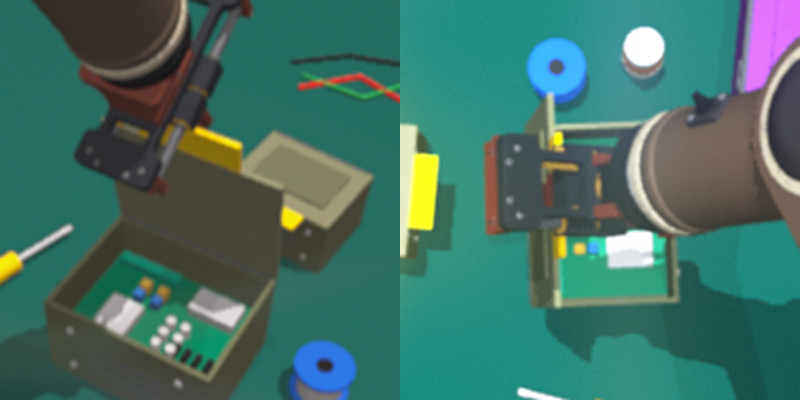

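```bash
cat > theta.py <<'E'
from h import *
H=np.array([578.4,141.5,100.5]); ey=np.array([1,.03,0])/np.hypot(1,.03); ex=np.array([-.03,1,0])/np.hypot(1,.03)
def th(cam,u,v,off):
    o,d=ray(cam,u,v); P=o+d*((H+ey*off-o)@ey)/(d@ey); D=P-H-ey*off
    return np.arctan2(D[2],-D@ex),np.hypot(D[2],D@ex)
S=lambda U,V:('scene',(U+.5)/2-.5+240,(V+.5)/2-.5+60)
Tt=lambda U,V:('top',(U-400+.5)/2-.5+225,(V+.5)/2-.5+90)
E
python3 - <<'E'
from theta import *
for a in ((*S(283,188),90),(*S(243,149),50),(*Tt(549,95),90),(*Tt(556,133),50),(*Tt(540,306),-90)): print(a,np.round(th(*a),3))
E
```

```text
('scene', 381.25, 153.75, 90) [  1.377 147.701]
('scene', 361.25, 134.25, 50) [  1.408 171.032]
('top', 299.25, 137.25, 90) [  1.369 136.511]
('top', 302.75, 156.25, 50) [  1.376 176.032]
('top', 294.75, 242.75, -90) [ -1.628 505.989]
```

The cover reads about 1.38 rad on three of the four usable readings (scene plate corner and both top points; the scene lip corner gave 1.41), with the finger behind the lip. Now I push it to about 1.2.

>>> {"api": "play_rows", "payload": {
  "motion": [0,0,0,-0.2,-0.5,0,0,0,0,0,-0.2,-0.5,0,0,0,0,0,-0.2,-0.5,0,0,0,0,0,-0.1,-0.5,0,0,0,0,0,-0.1,-0.5,0,0,0,0,0,-0.1,-0.5,0,0]
}}

```text
time: 9.2
tcp_pos: [574.9, 100.5, 256.8]
orientation: [[-0.016, -0.02, 1.0], [0.578, 0.816, 0.026], [-0.816, 0.578, -0.001]]
force: [-0.6, -0.2, -0.1]
grip_width: 0.3
```

```bash
python3 look.py f
```

```text
9.2 [574.9 100.5 256.8] [-0.6 -0.2 -0.1]
```

View pics/f.png

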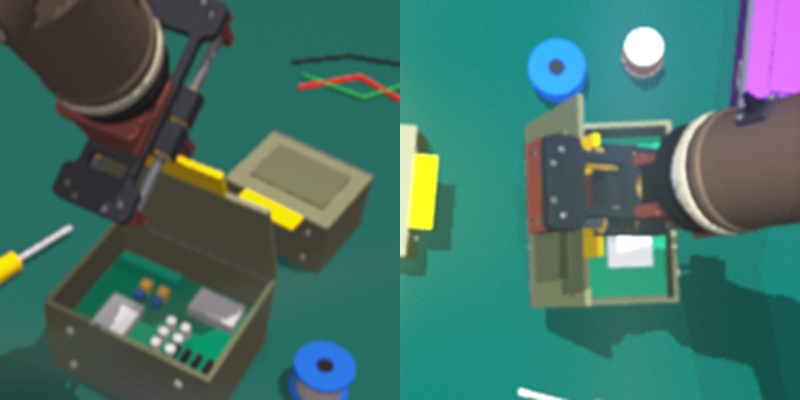

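Run:
```python
from theta import *
for a in ((*S(271,216),90),(*S(226,180),50),(*Tt(580,96),90),(*Tt(598,134),50)): print(a,np.round(th(*a),3))
```

```text
('scene', 375.25, 167.75, 90) [  1.219 136.236]
('scene', 352.75, 149.75, 50) [  1.226 165.968]
('top', 314.75, 137.75, 90) [  1.165 135.999]
('top', 323.75, 156.75, 50) [  1.171 174.38 ]
```

>>> {"api": "play_rows", "payload": {
  "motion": [0,0,0,-0.1,-0.5,0,0,0,0,0,-2.5,0,0,0,0,0,0,-2.5,0,0,0]
}}

```text
time: 9.68
tcp_pos: [575.6, 67.0, 296.0]
orientation: [[-0.016, -0.021, 1.0], [0.578, 0.816, 0.026], [-0.816, 0.578, -0.002]]
force: [0.2, 0.3, -0.3]
grip_width: 0.0
```

```bash
python3 look.py g
```

```text
9.675 [575.6  67.  296. ] [ 0.2  0.3 -0.3]
```

View pics/g.png

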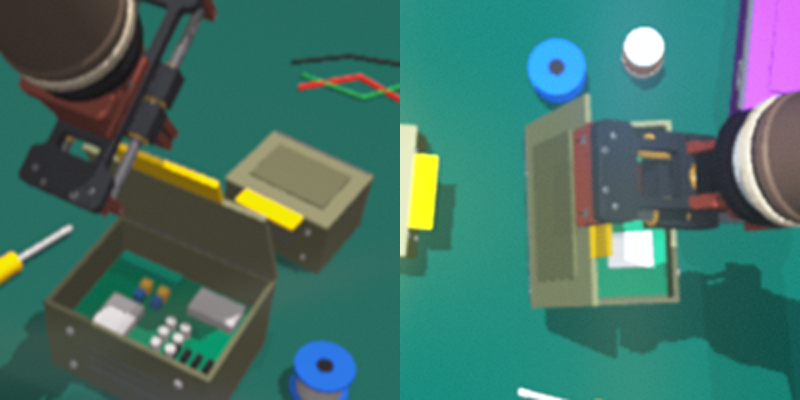

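Run:
```python
from theta import *
for a in ((*S(271,221),90),(*S(222,186),50),(*Tt(590,97),90)): print(a,np.round(th(*a),3))
s=status.sense();T=np.array(s['tcp_pos']);R=np.array(s['orientation'])
print((T+R@[14,-13.5,0]).round(),(T+R@[14,13.5,0]).round())
for t in (1.15,1.1,1.0,.9,.8,.7): print(t,141.4-178*np.cos(t),100.5+178*np.sin(t))
```

```text
('scene', 375.25, 170.25, 90) [  1.214 128.398]
('scene', 350.75, 152.75, 50) [  1.184 167.199]
('top', 319.75, 138.25, 90) [  1.091 134.614]
[577.  63. 278.] [577.  85. 294.]
1.15 68.68923552262 262.97198136637275
1.1 60.65989038624724 259.1349100909355
1.0 45.22618955547112 250.28183529580556
0.9 30.753425647821743 239.93218991369204
0.8 17.386205736204573 228.18938418011504
0.7 5.25809066336106 215.170748328309
```

>>> {"api": "play_rows", "payload": {
  "motion": [0,0,0,-2.9,-4.1,0,0,0,0,0,-2.9,-4.1,0,0,0,0,0,2.7,-1.9,0,0,0,0,0,2.7,-1.9,0,0]
}}

```text
time: 10.28
tcp_pos: [578.2, -33.1, 227.9]
orientation: [[-0.015, -0.02, 1.0], [0.578, 0.816, 0.025], [-0.816, 0.578, -0.001]]
force: [0.9, -0.5, -0.1]
grip_width: 0.3
```

```bash
python3 look.py h
```

```text
10.275 [578.2 -33.1 227.9] [ 0.9 -0.5 -0.1]
```

View pics/h.png

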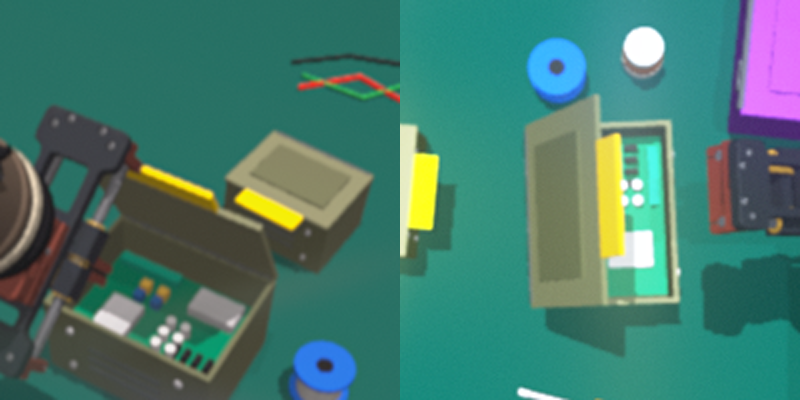

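Run:
```python
from theta import *
for a in ((*S(216,208),50),(*S(128,172),-50),(*Tt(619,134),50),(*Tt(626,256),-50)): print(a,np.round(th(*a),3))
# top only: theta such that projected lip mid edge column matches
for t in np.arange(1.2,.8,-.05):
    P=H-ex*178*np.cos(t)+np.array([0,0,178*np.sin(t)]); print(round(t,2),P.round(),((proj('top',P)[0]-[225,90])*2+[400,0]).round(),((proj('scene',P)[0]-[240,60])*2).round())
```

```text
('scene', 347.75, 163.75, 50) [  1.092 153.713]
('scene', 303.75, 145.75, -50) [  1.169 122.777]
('top', 334.25, 156.75, 50) [  1.073 178.428]
('top', 337.75, 217.75, -50) [  1.024 167.865]
1.2 [580.  77. 266.] [596. 194.] [168. 155.]
1.15 [581.  69. 263.] [606. 194.] [163. 164.]
1.1 [581.  61. 259.] [616. 194.] [158. 173.]
1.05 [581.  53. 255.] [625. 194.] [153. 182.]
1.0 [581.  45. 250.] [634. 194.] [148. 192.]
0.95 [582.  38. 245.] [643. 195.] [143. 202.]
0.9 [582.  31. 240.] [651. 195.] [139. 211.]
0.85 [582.  24. 234.] [659. 195.] [134. 222.]
```

>>> {"api": "play_rows", "payload": {
  "motion": [0,0,0,1.6,1,0,0,0,0,0,1.6,1,0,0,0,0,0,1.6,1,0,0]
}}

```text
time: 10.75
tcp_pos: [576.9, 21.6, 208.3]
orientation: [[-0.015, -0.022, 1.0], [0.578, 0.816, 0.027], [-0.816, 0.578, 0.0]]
force: [-0.1, 0.3, 0.2]
grip_width: 0.5
```

```bash
python3 look.py i
```

```text
10.75 [576.9  21.6 208.3] [-0.1  0.3  0.2]
```

View pics/i.png

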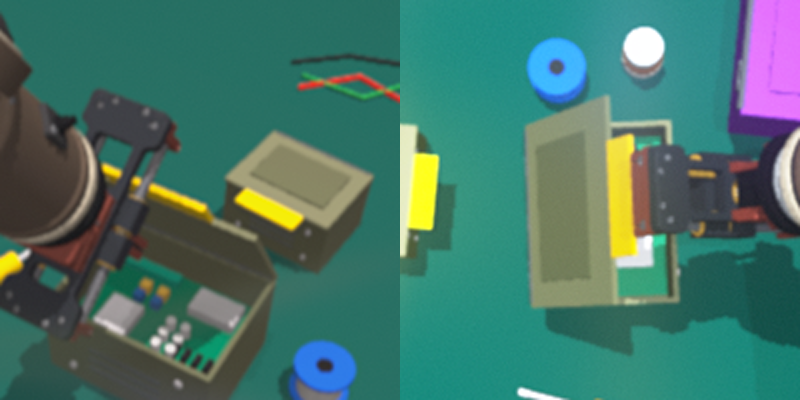

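>>> {"api": "play_rows", "payload": {
  "motion": [0,0,0,0,0,0,0,0,0,0,0,0,0,0,0,0,0,0,0,0,0,0,0,0,0,0,0,0]
}}

```text
time: 11.35
tcp_pos: [577.0, 18.9, 207.8]
orientation: [[-0.015, -0.02, 1.0], [0.578, 0.816, 0.025], [-0.816, 0.578, -0.001]]
force: [-0.1, 0.1, 0.8]
grip_width: 0.2
```

```bash
python3 look.py j
```

```text
11.35 [577.   18.9 207.8] [-0.1  0.1  0.8]
```

View pics/j.png

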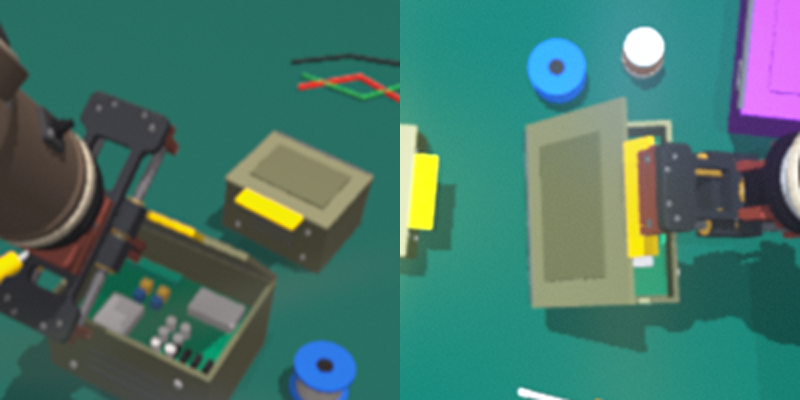

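>>> {"api": "play_rows", "payload": {
  "motion": [0,0,0,0,0,0,0,0,0,0,0,0,0,0,0,0,0,0,0,0,0,0,0,0,0,0,0,0]
}}

```text
time: 11.95
tcp_pos: [576.9, 19.3, 207.7]
orientation: [[-0.016, -0.02, 1.0], [0.578, 0.816, 0.026], [-0.816, 0.578, -0.001]]
force: [-1.1, -1.2, -0.7]
grip_width: 0.4
```

```bash
python3 look.py k
python3 - <<'E'
from theta import *
def edge(n):
    f=cv2.imread(f'pics/{n}_top_raw.png'); hsv=cv2.cvtColor(f,cv2.COLOR_BGR2HSV); m=cv2.inRange(hsv,(20,130,120),(33,255,255))
    for v in (212,214,216): 
        c=np.where(m[v,320:370])[0]+320; print(n,v,c.min() if len(c) else None,c.max() if len(c) else None)
for n in 'hijk': edge(n)
for t in np.arange(1.1,.6,-.05):
    P=H-ey*45-ex*178*np.cos(t)+np.array([0,0,178*np.sin(t)])+5*(ex*np.sin(t)+np.array([0,0,np.cos(t)])); print(round(t,2),proj('top',P)[0].round(1))
E
```

```text
11.95 [576.9  19.3 207.7] [-1.1 -1.2 -0.7]
h 212 325 336
h 214 325 336
h 216 325 336
i 212 330 342
i 214 330 342
i 216 330 342
j 212 339 353
j 214 339 353
j 216 339 353
k 212 344 359
k 214 344 360
k 216 344 360
1.1 [331.1 214.4]
1.05 [336.  214.4]
1.0 [340.6 214.3]
0.95 [345.1 214.3]
0.9 [349.3 214.3]
0.85 [353.4 214.4]
0.8 [357.2 214.4]
0.75 [360.7 214.5]
0.7 [364.  214.5]
0.65 [367.  214.6]
0.6 [369.8 214.7]
```

View pics/k.png

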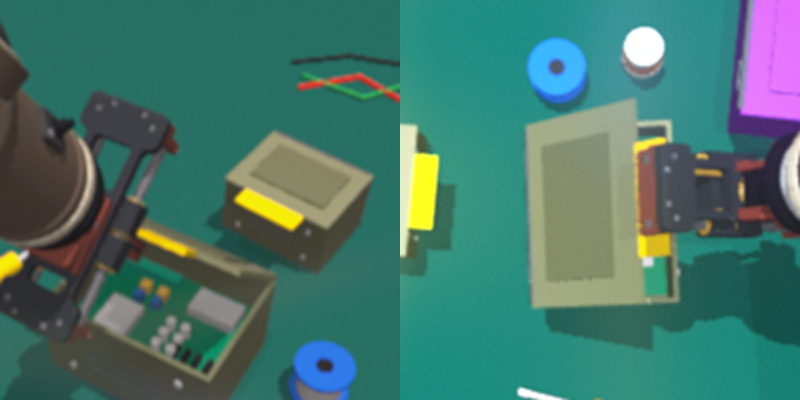

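The top-view lip edge (column 360) puts the cover at about 0.77 rad. It moved half as far as in the previous 0.6 s, and the tool now feels about 1 N, so it's caught on the upper finger's back. Next I lower it along the arc.

```bash
cat > arc.py <<'E'
import numpy as np,sys
a,b,n=float(sys.argv[1]),float(sys.argv[2]),int(sys.argv[3])
f=np.array([.578,-.816]);u=np.array([.816,.578])
t=np.linspace(a,b,n+1);E=np.c_[-178*np.cos(t),178*np.sin(t)];d=np.diff(E,axis=0)/10
c=np.c_[d@f,d@u]; cum=np.cumsum(c,axis=0).round(2); r=np.diff(np.vstack([[0,0],cum]),axis=0)
print(', '.join('0, 0, 0, %g, %g, 0, 0'%tuple(x) for x in r.round(2))); print(cum[-1],'end TCP delta',(E[-1]-E[0]).round(1))
E
python3 arc.py .77 .33 18
```

```text
0, 0, 0, 0.09, -0.43, 0, 0, 0, 0, 0, 0.09, -0.42, 0, 0, 0, 0, 0, 0.11, -0.42, 0, 0, 0, 0, 0, 0.11, -0.42, 0, 0, 0, 0, 0, 0.13, -0.42, 0, 0, 0, 0, 0, 0.14, -0.41, 0, 0, 0, 0, 0, 0.14, -0.41, 0, 0, 0, 0, 0, 0.16, -0.41, 0, 0, 0, 0, 0, 0.16, -0.4, 0, 0, 0, 0, 0, 0.18, -0.4, 0, 0, 0, 0, 0, 0.19, -0.39, 0, 0, 0, 0, 0, 0.19, -0.39, 0, 0, 0, 0, 0, 0.21, -0.38, 0, 0, 0, 0, 0, 0.21, -0.38, 0, 0, 0, 0, 0, 0.22, -0.38, 0, 0, 0, 0, 0, 0.24, -0.36, 0, 0, 0, 0, 0, 0.24, -0.37, 0, 0, 0, 0, 0, 0.25, -0.35, 0, 0
[ 3.06 -7.14] end TCP delta [-40.6 -66.2]
```

>>> {"api": "play_rows", "payload": {
  "motion": [0,0,0,0.1,-0.4,0,0,0,0,0,0.1,-0.4,0,0,0,0,0,0.1,-0.4,0,0,0,0,0,0.1,-0.4,0,0,0,0,0,0.15,-0.4,0,0,0,0,0,0.15,-0.4,0,0,0,0,0,0.15,-0.4,0,0,0,0,0,0.15,-0.4,0,0,0,0,0,0.15,-0.4,0,0]
}}

```text
time: 13.18
tcp_pos: [577.5, -3.5, 177.4]
orientation: [[-0.016, -0.02, 1.0], [0.578, 0.816, 0.026], [-0.816, 0.578, -0.001]]
force: [-0.0, -0.2, -0.6]
grip_width: 0.9
```

```bash
cat > edge.py <<'E'
from theta import *
import sys
for n in sys.argv[1:]:
    f=cv2.imread(f'pics/{n}_top_raw.png'); hsv=cv2.cvtColor(f,cv2.COLOR_BGR2HSV); m=cv2.inRange(hsv,(20,130,120),(33,255,255)); m[:, :315]=0; m[:,395:]=0
    e=[ (np.where(m[v])[0].max() if m[v].any() else 0) for v in range(208,222)]; c=np.median(e)
    from scipy.optimize import brentq
    g=lambda t: proj('top',H-ey*45-ex*178*np.cos(t)+np.array([0,0,178*np.sin(t)])+5*(ex*np.sin(t)+np.array([0,0,np.cos(t)])))[0][0]-.5-c
    print(n,e,round(brentq(g,-.05,1.3),3) if g(-.05)*g(1.3)<0 else None)
E
python3 look.py l; python3 edge.py h i j k l
```

```text
13.175 [577.5  -3.5 177.4] [-0.  -0.2 -0.6]
h [np.int64(336), np.int64(336), np.int64(336), np.int64(336), np.int64(336), np.int64(336), np.int64(336), np.int64(336), np.int64(336), np.int64(335), np.int64(328), 0, 0, 0] 1.044
i [np.int64(342), np.int64(342), np.int64(342), np.int64(342), np.int64(342), np.int64(342), np.int64(342), np.int64(342), np.int64(342), np.int64(340), np.int64(332), 0, 0, 0] 0.979
j [np.int64(353), np.int64(353), np.int64(353), np.int64(353), np.int64(353), np.int64(353), np.int64(353), np.int64(353), np.int64(353), np.int64(352), np.int64(341), 0, 0, 0] 0.848
k [np.int64(359), np.int64(359), np.int64(359), np.int64(359), np.int64(359), np.int64(359), np.int64(360), np.int64(360), np.int64(360), np.int64(359), np.int64(346), 0, 0, 0] 0.768
l [np.int64(389), np.int64(372), np.int64(372), np.int64(372), np.int64(372), np.int64(372), np.int64(372), np.int64(372), np.int64(372), np.int64(372), np.int64(369), np.int64(359), 0, 0] 0.546
```

View pics/l.png

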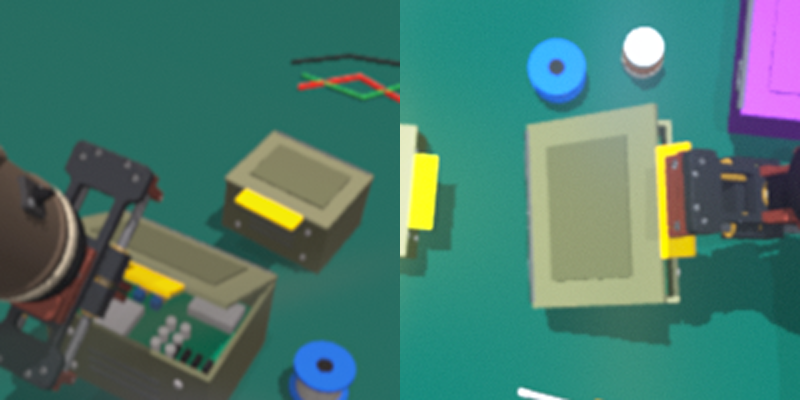

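The cover follows the finger at 0.55 rad, as planned (lip edge at column 372). Continuing down.

```bash
python3 arc.py .55 .2 18;python3 arc.py .2 -.03 18
```

```text
0, 0, 0, 0.14, -0.32, 0, 0, 0, 0, 0, 0.14, -0.31, 0, 0, 0, 0, 0, 0.16, -0.31, 0, 0, 0, 0, 0, 0.15, -0.31, 0, 0, 0, 0, 0, 0.17, -0.31, 0, 0, 0, 0, 0, 0.17, -0.3, 0, 0, 0, 0, 0, 0.17, -0.3, 0, 0, 0, 0, 0, 0.18, -0.29, 0, 0, 0, 0, 0, 0.19, -0.29, 0, 0, 0, 0, 0, 0.19, -0.29, 0, 0, 0, 0, 0, 0.2, -0.28, 0, 0, 0, 0, 0, 0.2, -0.28, 0, 0, 0, 0, 0, 0.21, -0.28, 0, 0, 0, 0, 0, 0.22, -0.27, 0, 0, 0, 0, 0, 0.22, -0.27, 0, 0, 0, 0, 0, 0.22, -0.26, 0, 0, 0, 0, 0, 0.23, -0.26, 0, 0, 0, 0, 0, 0.23, -0.26, 0, 0
[ 3.39 -5.19] end TCP delta [-22.7 -57.7]
0, 0, 0, 0.16, -0.16, 0, 0, 0, 0, 0, 0.16, -0.17, 0, 0, 0, 0, 0, 0.16, -0.16, 0, 0, 0, 0, 0, 0.16, -0.16, 0, 0, 0, 0, 0, 0.16, -0.15, 0, 0, 0, 0, 0, 0.17, -0.16, 0, 0, 0, 0, 0, 0.17, -0.15, 0, 0, 0, 0, 0, 0.17, -0.15, 0, 0, 0, 0, 0, 0.17, -0.15, 0, 0, 0, 0, 0, 0.18, -0.14, 0, 0, 0, 0, 0, 0.18, -0.15, 0, 0, 0, 0, 0, 0.17, -0.14, 0, 0, 0, 0, 0, 0.18, -0.14, 0, 0, 0, 0, 0, 0.19, -0.13, 0, 0, 0, 0, 0, 0.18, -0.14, 0, 0, 0, 0, 0, 0.19, -0.13, 0, 0, 0, 0, 0, 0.18, -0.13, 0, 0, 0, 0, 0, 0.19, -0.13, 0, 0
[ 3.12 -2.64] end TCP delta [ -3.5 -40.7]
```

>>> {"api": "play_rows", "payload": {
  "motion": [0,0,0,0.15,-0.31,0,0,0,0,0,0.15,-0.31,0,0,0,0,0,0.15,-0.31,0,0,0,0,0,0.15,-0.31,0,0,0,0,0,0.17,-0.3,0,0,0,0,0,0.17,-0.3,0,0,0,0,0,0.17,-0.3,0,0,0,0,0,0.18,-0.3,0,0,0,0,0,0.19,-0.29,0,0,0,0,0,0.19,-0.29,0,0,0,0,0,0.2,-0.28,0,0,0,0,0,0.2,-0.28,0,0,0,0,0,0.21,-0.28,0,0,0,0,0,0.22,-0.27,0,0,0,0,0,0.22,-0.27,0,0,0,0,0,0.22,-0.26,0,0,0,0,0,0.23,-0.26,0,0,0,0,0,0.23,-0.26,0,0]
}}

```text
time: 15.52
tcp_pos: [578.2, -27.1, 119.5]
orientation: [[-0.015, -0.02, 1.0], [0.577, 0.816, 0.025], [-0.817, 0.577, -0.001]]
force: [-0.3, -7.0, 1.3]
grip_width: 0.4
```

```bash
python3 look.py m; python3 edge.py m
```

```text
15.525 [578.2 -27.1 119.5] [-0.3 -7.   1.3]
m [np.int64(370), np.int64(382), np.int64(382), np.int64(382), np.int64(382), np.int64(382), np.int64(382), np.int64(382), np.int64(382), np.int64(382), np.int64(382), np.int64(380), 0, 0] None
```

View pics/m.png

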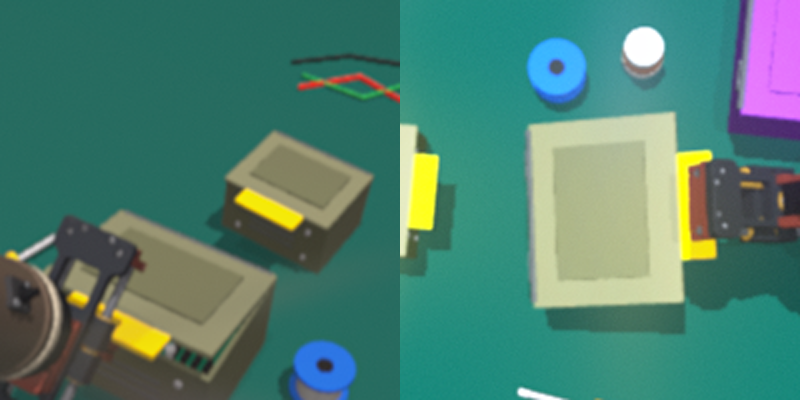

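Run:
```python
import cv2
f=cv2.imread('pics/m_scene_raw.png')[150:270,240:390]; cv2.imwrite('pics/m2.png',cv2.resize(f,None,fx=5,fy=5,interpolation=cv2.INTER_CUBIC))
from theta import *
for t in (0,.05,.1,.15,.2,.25,.3):
    q=[proj('scene',H+ey*o-ex*r*np.cos(t)+[0,0,r*np.sin(t)]+5*(ex*np.sin(t)+np.array([0,0,np.cos(t)])))[0] for o,r in((90,146),(50,178))]
    print(t,[((a-[240,150])*5).round() for a in q])
s=status.sense();print(s['wrist_torque'])
T=np.array(s['tcp_pos']);R=np.array(s['orientation'])
for p in((14,13,0),(14,-13,0)): print((T+R@np.array(p)).round(),((proj('scene',T+R@np.array(p))[0]-[240,150])*5).round())
```

```text
0 [array([513., 509.]), array([368., 525.])]
0.05 [array([515., 497.]), array([369., 510.])]
0.1 [array([517., 483.]), array([371., 493.])]
0.15 [array([520., 468.]), array([373., 475.])]
0.2 [array([524., 453.]), array([376., 456.])]
0.25 [array([528., 437.]), array([380., 437.])]
0.3 [array([532., 420.]), array([384., 416.])]
[-1.41054061 -0.17656981 -0.02077292]
[578.  -8. 115.] [278. 388.]
[578. -30. 100.] [246. 453.]
```

View pics/m2.png

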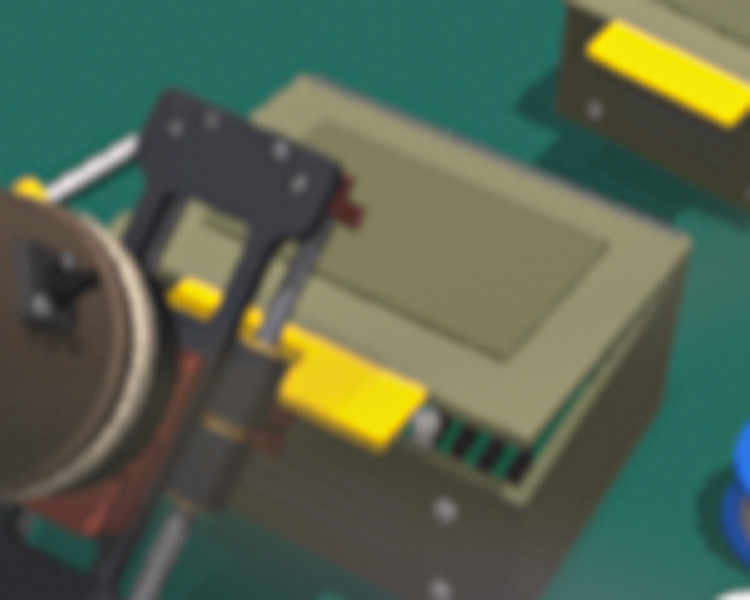

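The cover is at about 0.22 rad, still on the finger, but 7 N sideways has built up because my path presses slightly toward the hinge. I'll ease the finger back a few mm toward -y first.

>>> {"api": "play_rows", "payload": {
  "motion": [0,0,0,-0.06,-0.08,0,0,0,0,0,-0.06,-0.08,0,0,0,0,0,-0.06,-0.08,0,0]
}}

```text
time: 16.0
tcp_pos: [577.7, -28.0, 120.0]
orientation: [[-0.017, -0.021, 1.0], [0.579, 0.815, 0.027], [-0.815, 0.579, -0.002]]
force: [0.3, -0.2, -0.3]
grip_width: 0.3
```

Run:
```python
from h import *
s=status.sense();print(s['time'],s['tcp_pos'],s['force'],s['wrist_torque'])
f=viewer.grab_frame('scene')[150:270,240:390,::-1]; cv2.imwrite('pics/n2.png',cv2.resize(f,None,fx=5,fy=5,interpolation=cv2.INTER_CUBIC))
```

```text
16.0 [577.69390286 -27.9806228  120.03299931] [ 0.25777818 -0.17336579 -0.32161694] [-0.5773595  -0.12230448  0.03481692]
```

View pics/n2.png

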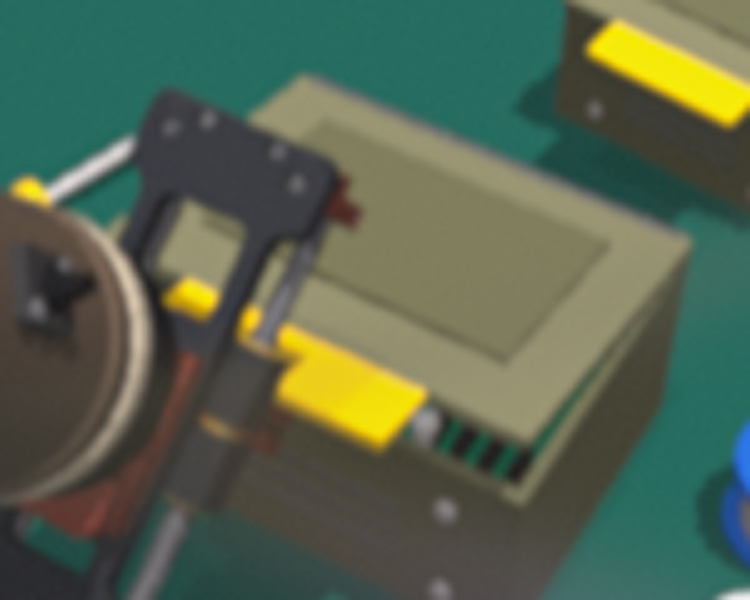

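>>> {"api": "play_rows", "payload": {
  "motion": [0,0,0,0.14,-0.16,0,0,0,0,0,0.14,-0.16,0,0,0,0,0,0.14,-0.16,0,0,0,0,0,0.14,-0.16,0,0,0,0,0,0.14,-0.16,0,0,0,0,0,0.14,-0.16,0,0,0,0,0,0.14,-0.16,0,0,0,0,0,0.14,-0.16,0,0,0,0,0,0.14,-0.16,0,0,0,0,0,0.14,-0.16,0,0]
}}

```text
time: 17.3
tcp_pos: [578.2, -33.9, 99.2]
orientation: [[-0.016, -0.02, 1.0], [0.578, 0.816, 0.026], [-0.816, 0.578, -0.001]]
force: [-0.1, -1.0, 0.3]
grip_width: 0.4
```

Run:
```python
from h import *
s=status.sense();print(s['time'],s['tcp_pos'],s['force'],s['wrist_torque'])
f=viewer.grab_frame('scene')[150:270,240:390,::-1]; cv2.imwrite('pics/o2.png',cv2.resize(f,None,fx=5,fy=5,interpolation=cv2.INTER_CUBIC))
```

```text
17.3 [578.17520041 -33.93736076  99.17214144] [-0.09943304 -1.02030721  0.25899564] [-0.6412752  -0.13901275  0.05541637]
```

View pics/o2.png

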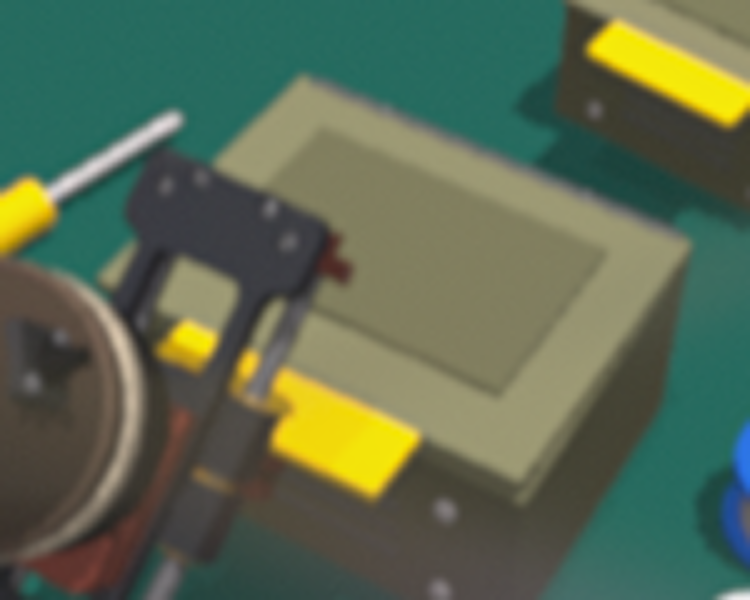

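Cover at about 0.085 rad and forces near 1 N. I'll do the last stretch more slowly.

>>> {"api": "play_rows", "payload": {
  "motion": [0,0,0,0.08,-0.09,0,0,0,0,0,0.08,-0.09,0,0,0,0,0,0.08,-0.09,0,0,0,0,0,0.08,-0.09,0,0,0,0,0,0.08,-0.09,0,0,0,0,0,0.08,-0.09,0,0,0,0,0,0.08,-0.09,0,0,0,0,0,0.08,-0.09,0,0,0,0,0,0.08,-0.09,0,0,0,0,0,0.08,-0.09,0,0,0,0,0,0.08,-0.09,0,0,0,0,0,0.08,-0.09,0,0,0,0,0,0.08,-0.09,0,0,0,0,0,0.08,-0.09,0,0,0,0,0,0.08,-0.09,0,0,0,0,0,0.08,-0.09,0,0]
}}

```text
time: 19.35
tcp_pos: [578.3, -38.3, 80.5]
orientation: [[-0.016, -0.02, 1.0], [0.578, 0.816, 0.026], [-0.816, 0.578, -0.001]]
force: [-0.0, -0.1, -0.1]
grip_width: 0.6
```

Run:
```python
from h import *
s=status.sense();print(s['time'],s['tcp_pos'],s['force'],s['wrist_torque'])
f=viewer.grab_frame('scene')[150:270,240:390,::-1]; cv2.imwrite('pics/p2.png',cv2.resize(f,None,fx=5,fy=5,interpolation=cv2.INTER_CUBIC))
```

```text
19.35 [578.25796936 -38.25241914  80.46691176] [-0.00736392 -0.12820913 -0.147311  ] [-0.46732471 -0.13124057  0.02097174]
```

View pics/p2.png

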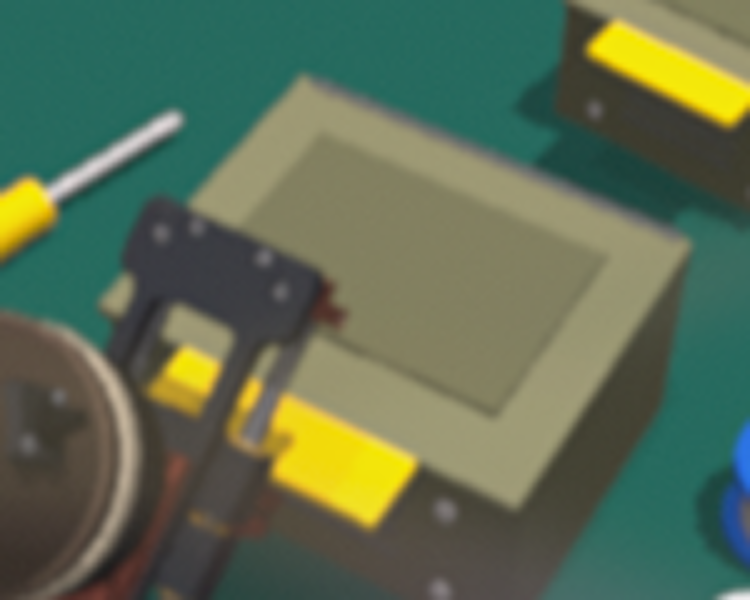

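Both corner points give about 0 rad, so the cover is shut and the finger is unloaded. I'll drop the finger clear of the lip and back out toward -y.

>>> {"api": "play_rows", "payload": {
  "motion": [0,0,0,0.08,-0.18,0,0,0,0,0,0.08,-0.18,0,0,0,0,0,0.08,-0.18,0,0,0,0,0,-0.6,-0.8,0,0,0,0,0,-1.2,-1.6,0,0,0,0,0,-1.2,-1.6,0,0,0,0,0,-1.2,-1.6,0,0,0,0,0,-1.2,-1.6,0,0,0,0,0,-3,0,0,0,0,0,0,-3,0,0,0,0,0,0,-3,0,0,0,0,0,0,-3,0,0,0,0,0,0,0,0,0,0]
}}

```text
time: 21.02
tcp_pos: [583.3, -203.2, 177.2]
orientation: [[-0.012, -0.02, 1.0], [0.576, 0.817, 0.023], [-0.817, 0.576, 0.002]]
force: [0.2, 0.3, -1.0]
grip_width: 0.5
```

```bash
python3 look.py q
python3 - <<'E'
import cv2
f=cv2.imread('pics/q_scene_raw.png')[150:270,240:390]; cv2.imwrite('pics/q2.png',cv2.resize(f,None,fx=5,fy=5,interpolation=cv2.INTER_CUBIC))
E
```

```text
21.025 [ 583.3 -203.2  177.2] [ 0.2  0.3 -1. ]
```

View pics/q.png

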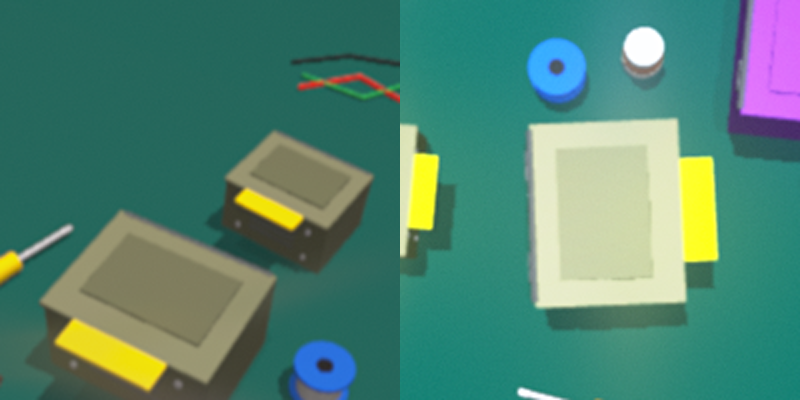

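View pics/q2.png

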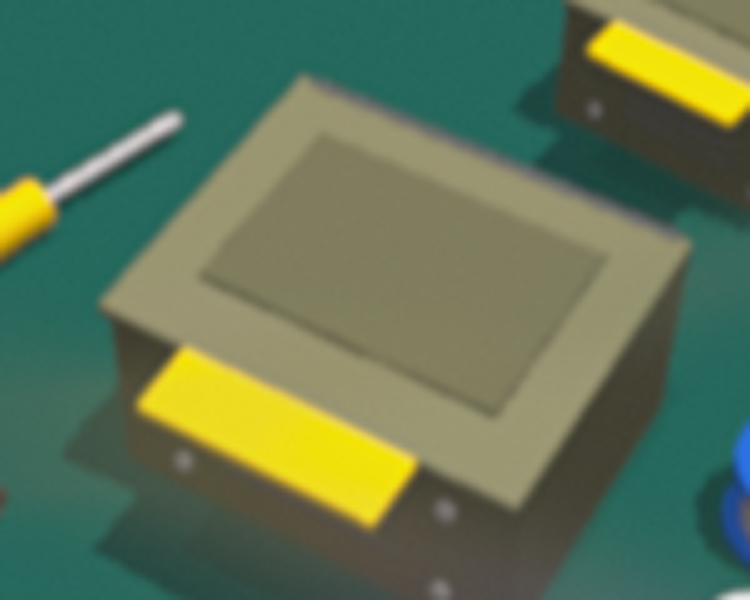

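The cover is level on the rim: its front far corner at (517,508) matches the position computed for 0 rad. The screwdriver, reel and jar look unmoved, and the gripper is well clear. Handing in.

```bash
python3 -c "
from cell import robot
print(robot.finish_job())"
```

```text
the job is handed in; nothing more can be done
None
```

The cover is shut on the larger olive case, and I handed the job in at about 21 s, well inside the 50 s limit.

- **Push:** I pushed the cover over from behind the lip with the closed fingers, to about 1.15 rad. It then fell on its own, and I brought the gripper over the lip and under it.
- **Catch and lowering:** I caught the cover from underneath at about 0.77 rad on the back of the upper finger. I lowered it along its arc at about 0.05–0.2 rad/s, with the last stretch at about 0.05 rad/s. Then I dropped the finger clear and backed away.
- **Final checks:** In the scene view, the corners of the cover and the lip matched the computed 0 rad (shut) position. The tool read about 1 N or less, with nothing in contact. The screwdriver, reel and jar look unmoved in the pictures, though I did not re-measure their positions.
- **What disagreed:** During lowering, at about 0.22 rad, a 7 N sideways force built up because my path pressed slightly toward the hinge. I backed off about 3 mm, and the readings after that were 1 N or less. The contact also sat about 8 mm nearer the finger's centre line than the stated finger thickness implied, with no effect on the result.

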